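# Put the shoe heels back on the right soles

### The arm

A 6-joint arm with a two-finger parallel gripper is mounted at the origin on the work surface. World frame = base frame: x ahead of the robot, y to its left, z up, the work surface at z = 0. Lengths are in m, angles in degrees, forces in N, time in s.
With the tool pointing down it reaches from about 0.325 to 0.85 m from the base axis. Payload 4.4 kg.
Tool frame: the origin (TCP) lies on the centre line of the jaws, within the pads' length; the fingertips stand 8 mm ahead of it and the grasp point (between the pads) lies 11 mm behind it (env.tip_extent is the distance from the TCP to the fingertips, in m); z points along the fingers, y is the direction in which the jaws open and shut (so a half turn about z gives the same grasp; the last joint's range is limited). The gripper opens to 94 mm and grips with 3 to 60 N. Pads are 16 mm wide; open, the fingers measure 119 mm over their backs; the gripper's body (75 mm by 177 mm) begins 78 mm behind the grasp point.
Start: joints at [-8.623, 11.837, 88.321, -0, 79.842, -8.623], TCP at [0.575, -0, 0.213] pointing down, gripper open.
Joint ranges: [-156.59, 156.59], [-49.26, 127.26], [12.9, 141.05], [-63.56, 243.56], [4.71, 150.69], [-161.64, 161.64]. Speed limits (degrees/s): [159.86, 159.86, 180, 180, 180, 180].

### API

Orientations are given as a 3x3 rotation matrix whose columns are the frame's x, y, z axes.
In Python, from rig import status, capture, get_calibration, workorder, env gives the robot as it stands.
- The arm moves only by the tool arm_command, never from a script. Its arguments are lists of equal length, an entry for each row: "slide": the shift along the world's x, y, z in units of 150 mm (1.0 is 150 mm), a list of three; "roll": the turn about the world's z in units of pi rad (1.0 is pi rad); "fingers": the opening, from 0 (shut) to 1 (fully open). A call has 1 to 20 rows; each row shifts and turns the pose as measured when the row begins; what a row does not reach is not made up. A row lasts 1/12 s, in which the tool goes at most 41.7 mm and 7.16 degrees, less where a joint would pass 70% of its speed; a pose out of reach is approached as far as the arm can. A call with a number of a shift or a turn outside -1 to 1 is refused whole. A call with a gripper value outside its range is refused whole. The fingers move at their own pace and stop on an object; "force" is the grip in N (left out, the last holds). Time passes only in rows, so rows that do not move let the fingers close. It gives the time, the measured TCP pose, the force and the opening at its end, in the units of the state.
- status.read_state(): the state, without advancing time (a new reading comes with each control period).
- capture(name): name is "scene" or "side" or "wrist"; returns the picture (480x640x3 uint8, red, green, blue); there is no depth.
- get_calibration(name): a dict with "mtx" (3x3 intrinsics, pixels), "pose" (4x4, takes a point from camera to world coordinates). Camera axes: x right, y up, looking along -z (the intrinsics and any distortion apply to the point x, -y, -z); pixel columns grow to the right and rows downward; lengths in m; the calibration is good to about 2 mm. The wrist camera is an equidistant fisheye: a pixel r from the principal point sees the ray r / f radians off the axis. A picture is of the moment at which its call begins: read the wrist's pose just before it. get_calibration takes no time and is no camera call; for the wrist camera it gives the pose at the moment of the call.
- workorder.close_job(): hands the job in, once; it reports no verdict.
The state is a dict: "t": time; "joint_pos": joint angles; "joint_vel": joint speeds; "joint_torque": joint torques, N m; "position": TCP position; "tool_rot": TCP orientation; "ft_force": force on the tool from outside, world axes, zero at the start; "moment": the same for the moment, N m; "opening": opening from 0.0 (shut) to 1.0 (fully open).
Only numpy, scipy, OpenCV 4.12 (cv2) and the standard library are available. Lean on these libraries where they do the work, as an engineer would, in place of code of your own. Each camera call takes 0.05 s, during which the arm holds its last target.

### The job

The three shoe heels have been laid on the wrong soles: move them round so that each heel lies on the sole of its own size (small, medium, large), black side up, its round back flush with the round back edge of the sole and its straight front squarely towards the toe. The bare round block is free for parking a heel meanwhile; leave the jar, the cup and the hammer where they are.

Things in the scene. Friction and masses are not known exactly. Their poses are not given: they have to be found in the camera images.
- heel_small: The small shoe heel: loose D-shaped block of brown lifts, black on top, 42 long (x) x 40 wide (y) x 24 high mm, about 50 g. Rear a half circle of radius 20, front cut straight, sides between flat and parallel. Origin: rearmost point of the round end, on the underside; x forward to the straight front, z up. Starts upright, black up, on a sole of another size, pointing roughly to its toe.
- heel_medium: The medium shoe heel: loose D-shaped block of brown lifts, black on top, 52 long (x) x 50 wide (y) x 30 high mm, about 80 g. Rear a half circle of radius 25, front cut straight, sides between flat and parallel. Origin: rearmost point of the round end, on the underside; x forward to the straight front, z up. Starts upright, black up, on a sole of another size, pointing roughly to its toe.
- heel_large: The large shoe heel: loose D-shaped block of brown lifts, black on top, 62 long (x) x 60 wide (y) x 36 high mm, about 140 g. Rear a half circle of radius 30, front cut straight, sides between flat and parallel. Origin: rearmost point of the round end, on the underside; x forward to the straight front, z up. Starts upright, black up, on a sole of another size, pointing roughly to its toe.
- sole_small: The small sole: stiff flat tan shoe sole fixed to the bench, heel side up, 160 long x 8 thick mm; its round rear end is 40 wide (radius 20, as the small heel), its ball 58 wide. Origin: rearmost point of the round rear end, on the underside (bench level; the top is 8 mm above); x runs along the sole to the toe, z up.
- sole_medium: The medium sole: stiff flat tan shoe sole fixed to the bench, heel side up, 195 long x 8 thick mm; its round rear end is 50 wide (radius 25, as the medium heel), its ball 68 wide. Origin: rearmost point of the round rear end, on the underside (bench level; the top is 8 mm above); x runs along the sole to the toe, z up.
- sole_large: The large sole: stiff flat tan shoe sole fixed to the bench, heel side up, 230 long x 8 thick mm; its round rear end is 60 wide (radius 30, as the large heel), its ball 78 wide. Origin: rearmost point of the round rear end, on the underside (bench level; the top is 8 mm above); x runs along the sole to the toe, z up.
- block: A bare round hardwood beating block, 130 mm diameter x 20 mm high, fixed to the bench, flat on top and empty: a free spot on which one heel can be parked. Origin: centre of the underside (bench level).
- tack_jar: Bystander: closed glass jar with a steel lid, 60 mm diameter x 65 high, standing loose at the left of the work. Origin: centre of the underside.
- cup: Bystander: dark steel cup, 72 mm across the rim x 75 high, standing loose at the left of the work, farther out than the jar. Origin: centre of the underside.
- hammer: Bystander: shoemaker's hammer lying loose on the bench at the right of the work, pointing away from the robot. Origin at bench level under it; x along the handle towards the head.
Mind the look-alikes: they are no part of the job. Leave any purple look-alike of the sole_small alone.

How it is judged (in metres and radians):
At the end, for the whole second after the job is handed in: Each heel lies flat and upright (within 0.1 rad), at rest, on the top of the sole of its own size (underside 5 to 12 mm above the bench), the rearmost point of the heel within 12 mm horizontally of the rearmost point of the sole and its length along the sole's within 0.2 rad (horizontal distance between heel_small and sole_small below 0.012 m and angle between the x axis of heel_small and the x axis of sole_small, either way round below 0.2 rad and z of heel_small in the frame of sole_small between 0.005 and 0.012 m and angle between each of heel_small, heel_medium, heel_large's own z axis and vertical below 0.1 rad and linear speed of each of heel_small, heel_medium, heel_large below 0.02 m/s and angular speed of each of heel_small, heel_medium, heel_large below 0.2 rad/s and horizontal distance between heel_medium and sole_medium below 0.012 m and angle between the x axis of heel_medium and the x axis of sole_medium, either way round below 0.2 rad and z of heel_medium in the frame of sole_medium between 0.005 and 0.012 m and horizontal distance between heel_large and sole_large below 0.012 m and angle between the x axis of heel_large and the x axis of sole_large, either way round below 0.2 rad and z of heel_large in the frame of sole_large between 0.005 and 0.012 m); the robot touches nothing.
It fails at once if the tack jar is moved from its place (more than 20 mm) (distance of tack_jar from where it was at the start of the episode above 0.02 m).
It fails at once if the cup is moved from its place (more than 20 mm) (distance of cup from where it was at the start of the episode above 0.02 m).
It fails at once if the hammer is moved from its place (more than 20 mm) (distance of hammer from where it was at the start of the episode above 0.02 m).
It also fails if it takes over 112 s, if anything falls off the work surface, if the arm or the gripper's body presses on something with over 40 N, if the wrist force passes 120 N, or if a joint passes its speed limit or range.

## Working session

There is one attempt and no reset: what is moved stays moved. The work goes in short steps, Python scripts to look and compute and a tool call to move; the robot and the scene stay as the last step left them, time stands still between calls to the robot, and variables do not carry over. Pictures are saved under pics/ and viewed, and the job is handed in when it is done.

Besides the shell and the picture viewer there is one more tool, called after "Emit:" as a command line: name --pt "numbers of a row" for each row, then --argument value for the rest. arm_command: Moves the arm, as the interface text tells. Its arguments: {"type":"object","properties":{"slide":{"type":"array"},"roll":{"type":"array"},"fingers":{"type":"array"},"force":{"type":"number"}},"required":["slide","roll","fingers"]}

```bash
ls; mkdir -p pics; python3 - <<'E'
from rig import status, capture, get_calibration, workorder, env
import cv2,numpy as np
np.set_printoptions(precision=4,suppress=True)
s=status.read_state();print(s['t'],s['position'],s['tool_rot'],s['opening'],s['ft_force'])
for n in ['scene','side','wrist']:
    c=get_calibration(n);print(n,c)
    cv2.imwrite(f'pics/{n}0.png',capture(n)[:,:,::-1])
E
```

```text
pics
0.0 [0.5742 0.0001 0.2123] [[-0.      1.     -0.0023]
 [ 1.      0.      0.0004]
 [ 0.0004 -0.0023 -1.    ]] 0.9996311398899882 [ 0.1852  0.5007 -0.6656]
scene {'mtx': array([[621.1945,   0.    , 316.5292],
       [  0.    , 621.1945, 236.5257],
       [  0.    ,   0.    ,   1.    ]]), 'pose': array([[-0.4156, -0.7198,  0.556 ,  1.4742],
       [ 0.9095, -0.3207,  0.2645,  0.4902],
       [-0.0121,  0.6156,  0.7879,  1.47  ],
       [ 0.    ,  0.    ,  0.    ,  1.    ]])}
side {'mtx': array([[434.3707,   0.    , 319.6844],
       [  0.    , 434.3707, 234.6698],
       [  0.    ,   0.    ,   1.    ]]), 'pose': array([[ 0.9384,  0.243 , -0.2455,  0.2249],
       [-0.3453,  0.6811, -0.6456, -0.6319],
       [ 0.0103,  0.6906,  0.7231,  0.7611],
       [ 0.    ,  0.    ,  0.    ,  1.    ]])}
wrist {'mtx': array([[371.6483,   0.    , 322.6773],
       [  0.    , 371.6483, 235.7655],
       [  0.    ,   0.    ,   1.    ]]), 'pose': array([[ 1.    , -0.0018,  0.0021,  0.5744],
       [ 0.0012,  0.9579,  0.2872,  0.085 ],
       [-0.0025, -0.2872,  0.9579,  0.3837],
       [ 0.    ,  0.    ,  0.    ,  1.    ]])}
```

View pics/scene0.png

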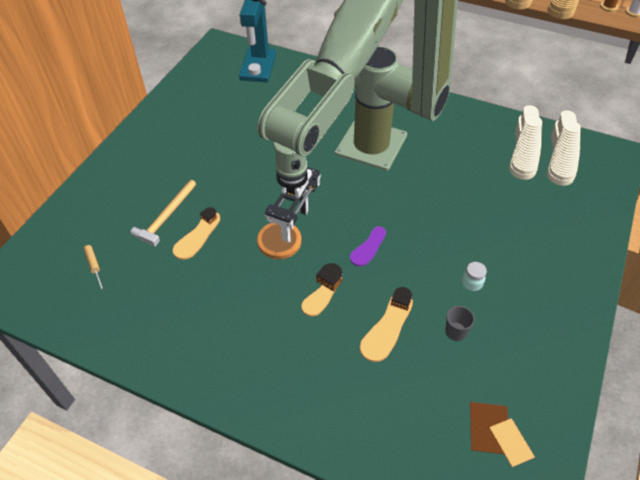

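View pics/side0.png

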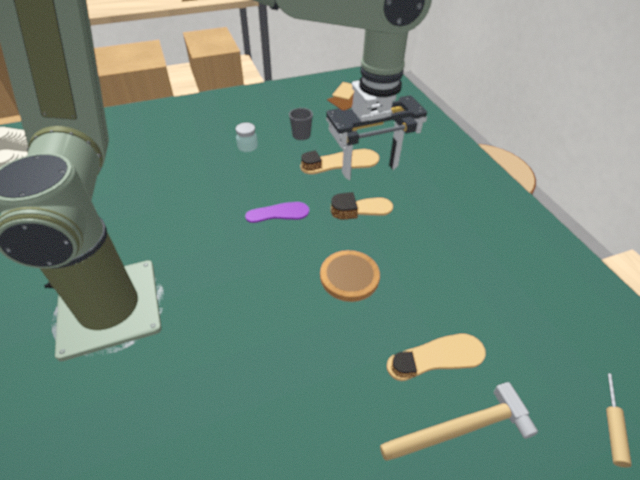

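View pics/wrist0.png

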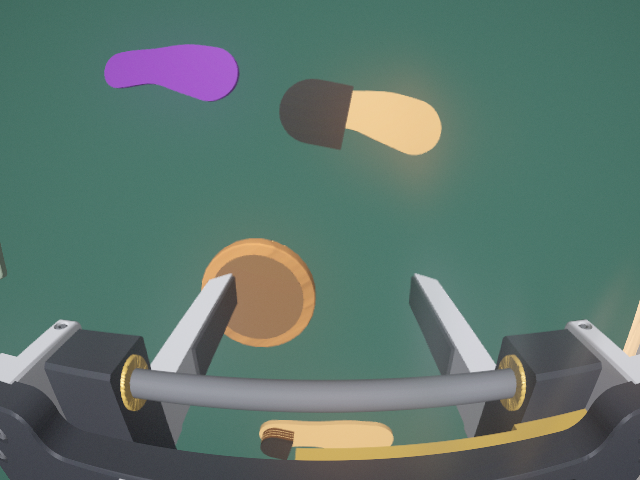

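The first pictures show three tan soles. One is at scene (198,235) with a small-looking heel, one at (322,290) with a large-looking heel, and one at (387,325) with a medium-looking heel. The purple decoy is at (368,245) and the block at (279,239). Next I'll measure them.

```bash
cat > h.py <<'E'
from rig import status, capture, get_calibration, workorder, env
import cv2,numpy as np
np.set_printoptions(precision=4,suppress=True)
def rays(cam,cal,px):
    px=np.atleast_2d(np.asarray(px,float));K=cal['mtx']
    u=(px[:,0]-K[0,2])/K[0,0];v=(px[:,1]-K[1,2])/K[1,1]
    if cam=='wrist':
        r=np.hypot(u,v)+1e-12;k=np.sin(r)/r;d=np.c_[u*k,-v*k,-np.cos(r)]
    else: d=np.c_[u,-v,-np.ones_like(u)]
    P=cal['pose'];d=d@P[:3,:3].T
    return P[:3,3],d/np.linalg.norm(d,axis=1)[:,None]
def plane(cam,cal,px,z):
    o,d=rays(cam,cal,px);return (o+d*((z-o[2])/d[:,2])[:,None])[:,:2]
def tri(c1,cal1,p1,c2,cal2,p2):
    A=np.zeros((3,3));b=np.zeros(3)
    for c,cal,p in((c1,cal1,p1),(c2,cal2,p2)):
        o,d=rays(c,cal,p);M=np.eye(3)-np.outer(d[0],d[0]);A+=M;b+=M@o
    return np.linalg.solve(A,b)
def masks(img):
    hsv=cv2.cvtColor(img,cv2.COLOR_RGB2HSV);H,S,V=cv2.split(hsv)
    tan=((H>8)&(H<28)&(S>70)&(V>150)).astype(np.uint8)*255
    R,G,B=[img[...,i].astype(int) for i in range(3)]
    notgreen=((G-R)<6).astype(np.uint8)*255
    dark=((V<75)&(G-R<8)).astype(np.uint8)*255
    return tan,notgreen,dark
def blobs(m,amin):
    n,l,st,c=cv2.connectedComponentsWithStats(m)
    return [(i,st[i],c[i]) for i in range(1,n) if st[i,4]>amin],l
E
python3 - <<'E'
from h import *
for n in ['scene','side','wrist']:
    img=cv2.imread(f'pics/{n}0.png')[:,:,::-1].copy();cal=get_calibration(n)
    for nm,m in zip(('tan','ng','dark'),masks(img)):
        cv2.imwrite(f'pics/m_{n}_{nm}.png',m)
        if nm=='ng':continue
        bs,l=blobs(m,60)
        for i,st,c in bs:
            p=plane(n,cal,[c],0.02)[0]
            if 0.2<p[0]<0.9 and abs(p[1])<0.5: print(n,nm,st,c,p)
img=cv2.imread('pics/scene0.png')
cv2.imwrite('pics/sc_crop.png',cv2.resize(img[180:370,120:500],None,fx=2.1,fy=2.1,interpolation=cv2.INTER_CUBIC))
img=cv2.imread('pics/side0.png')
cv2.imwrite('pics/sd_crop.png',cv2.resize(img[100:420,220:560],None,fx=1.8,fy=1.8,interpolation=cv2.INTER_CUBIC))
E
```

```text
scene tan [147 180  49  53 528] [171.7386 206.1345] [ 0.5248 -0.4551]
scene tan [173 213  47  46 906] [194.6479 238.7682] [ 0.6057 -0.323 ]
scene tan [258 223  43  35 492] [280.1382 242.6341] [ 0.5154 -0.0849]
scene tan [301 285  33  31 603] [316.8557 300.9221] [0.6544 0.0973]
scene tan [ 360  297   53   64 1565] [384.1246 333.2492] [0.6729 0.3008]
scene dark [266 171  41  52 701] [286.1084 198.0528] [ 0.3513 -0.1464]
scene dark [306 171  13  18  99] [313.2929 179.8384] [ 0.2465 -0.1014]
scene dark [201 208  15  13 129] [208.1783 213.3101] [ 0.504  -0.3369]
scene dark [316 264  26  23 406] [328.9384 274.2192] [0.5598 0.0917]
scene dark [392 288  20  19 264] [401.8295 296.1477] [0.5448 0.3042]
scene dark [455 308  18  20 245] [464.049  317.2694] [0.5399 0.4788]
scene dark [446 320  19  21 202] [453.6931 332.099 ] [0.5947 0.4667]
side tan [351 149  28  19 438] [363.7078 157.9269] [0.6986 0.2708]
side tan [301 152  42  22 385] [327.9766 162.8104] [0.5945 0.2833]
side tan [356 197  37  18 537] [374.1285 206.0149] [0.6404 0.0774]
side tan [ 320  250   60   47 2225] [349.5236 273.4283] [ 0
[... 603 characters left out ...]
 [404.3885 362.949 ] [ 0.5107 -0.3298]
wrist tan [ 345   91   97   64 4484] [394.4309 120.3785] [0.6435 0.0934]
wrist tan [ 201  238  114  109 8171] [264.8594 291.2293] [ 0.5109 -0.0872]
wrist tan [120 355  16  55 257] [124.9572 381.3619] [ 0.2977 -0.237 ]
wrist tan [505 355  21  55 324] [517.9846 382.5679] [ 0.8458 -0.2369]
wrist tan [ 259  409  328   52 6800] [395.0012 437.8438] [ 0.6762 -0.3219]
wrist dark [ 196  280   41   95 1368] [215.1221 329.8421] [ 0.448  -0.1392]
wrist dark [  17  337  213  143 7598] [113.0111 434.4696] [ 0.2331 -0.3622]
wrist dark [ 474  365   62   72 1324] [503.6299 411.2379] [ 0.8378 -0.2906]
wrist dark [228 470  17  10  67] [234.6567 475.3433] [ 0.4344 -0.4215]
```

View pics/sc_crop.png

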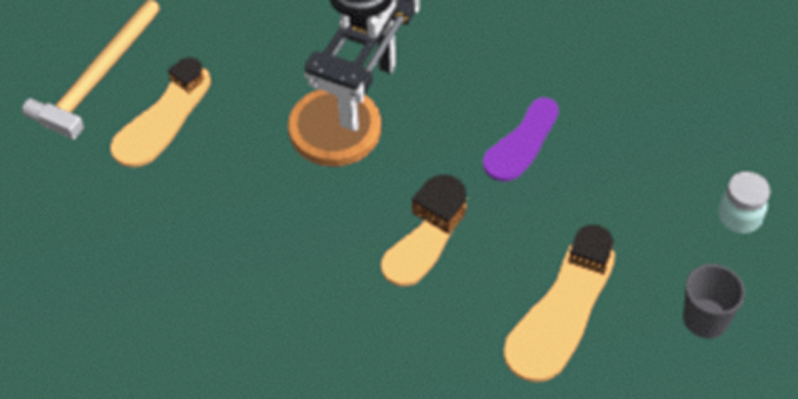

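View pics/sd_crop.png

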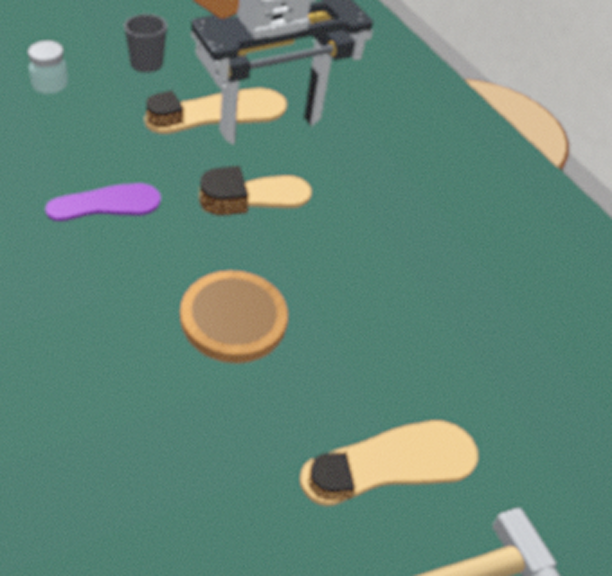

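Emit:
arm_command --pt "0.0 0.15 0" --pt "0.0 0.15 0" --pt "0.0 0.15 0" --pt "0.0 0.15 0" --pt "0.0 0.15 0" --pt "0.0 0.15 0" --pt "0.0 0.15 0" --pt "0.0 0.15 0" --pt "0.0 0.15 0" --pt "0.0 0.15 0" --pt "0.0 0.15 0" --pt "0.0 0.15 0" --pt "0.0 0.15 0" --pt "0 0 0" --roll '[0.039, 0.039, 0.039, 0.039, 0.039, 0.039, 0.039, 0.039, 0.039, 0.039, 0.039, 0.039, 0.039, 0]' --fingers '[1, 1, 1, 1, 1, 1, 1, 1, 1, 1, 1, 1, 1, 1]'

```text
t: 1.32
position: [0.5685, 0.3035, 0.2052]
tool_rot: [[-0.998, -0.061, -0.006], [-0.061, 0.998, -0.009], [0.007, -0.008, -1.0]]
ft_force: [-0.6, 0.4, 0.4]
opening: 0.998
```

```bash
cat >> h.py <<'E'
import pickle
def shot(tag):
    cal=get_calibration('wrist');s=status.read_state();im=capture('wrist')
    cv2.imwrite(f'pics/{tag}.png',im[:,:,::-1]);pickle.dump((cal,s),open(f'pics/{tag}.pkl','wb'))
    R=s['tool_rot'];print(tag,s['t'],s['position'],'ang y-axis',np.degrees(np.arctan2(R[1,1],R[0,1])),'cam',cal['pose'][:3,3],s['joint_pos'])
E
python3 -c "
from h import *
shot('w1')"
```

```text
w1 1.3167 [0.5685 0.3035 0.2052] ang y-axis 93.48050326988567 cam [0.4853 0.3008 0.377 ] [ 20.5896  20.9073  77.8134  -0.3449  81.7913 -72.8385]
```

View pics/w1.png

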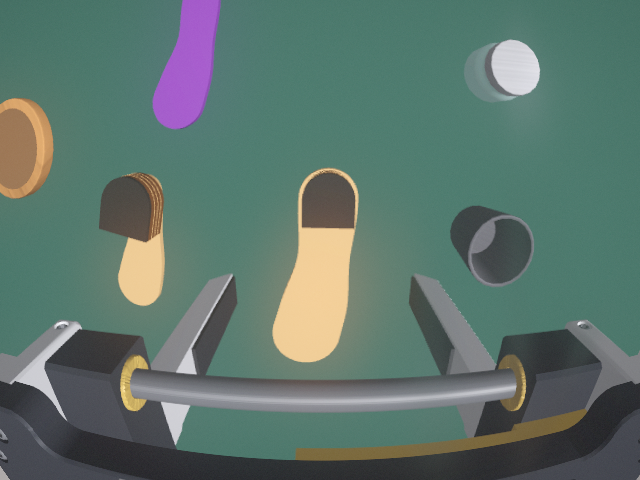

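The view from y=0.30 shows the large sole (rear at 328,170), with the medium heel on it. The large heel, on the small sole, is at (130,208). The jar (513,67) and cup (492,247) are clear to the right. I'll move on for second views.

Emit:
arm_command --pt "0 -0.23 0" --pt "0 -0.23 0" --pt "0 -0.23 0" --pt "0 -0.23 0" --pt "0 -0.23 0" --pt "0 0 0" --roll '[0, 0, 0, 0, 0, 0]' --fingers '[1, 1, 1, 1, 1, 1]'

```text
t: 1.87
position: [0.5652, 0.1196, 0.2022]
tool_rot: [[-0.999, -0.048, -0.011], [-0.048, 0.999, -0.016], [0.011, -0.015, -1.0]]
ft_force: [0.1, 1.0, -0.3]
opening: 1.001
```

```bash
python3 -c "
from h import *
shot('w2')"
```

```text
w2 1.8667 [0.5652 0.1196 0.2022] ang y-axis 92.75812212173406 cam [0.4827 0.1191 0.3745] [  3.8686  13.2342  87.9958  -0.8736  79.4352 -88.7194]
```

Emit:
arm_command --pt "0 -0.25 0" --pt "0 -0.25 0" --pt "0 -0.25 0" --pt "0 -0.25 0" --pt "0 -0.25 0" --pt "0 -0.25 0" --pt "0 -0.25 0" --pt "0 -0.25 0" --pt "0 -0.25 0" --pt "0 0 0" --roll '[0, 0, 0, 0, 0, 0, 0, 0, 0, 0]' --fingers '[1, 1, 1, 1, 1, 1, 1, 1, 1, 1]'

```text
t: 2.75
position: [0.5618, -0.2254, 0.2022]
tool_rot: [[-0.999, -0.04, -0.01], [-0.04, 0.999, -0.011], [0.01, -0.01, -1.0]]
ft_force: [-0.1, 0.6, -0.1]
opening: 1.0
```

```bash
python3 -c "
from h import *
shot('w3')"
```

```text
w3 2.75 [ 0.5618 -0.2254  0.2022] ang y-axis 92.2843191715464 cam [ 0.479  -0.2261  0.3742] [ -29.6081   16.1775   84.3414   -0.8098   79.6562 -121.7429]
```

Emit:
arm_command --pt "0 -0.25 0" --pt "0 -0.25 0" --pt "0 -0.2 0" --pt "0 0 0" --roll '[0, 0, 0, 0]' --fingers '[1, 1, 1, 1]'

```text
t: 3.13
position: [0.5626, -0.3242, 0.201]
tool_rot: [[-0.999, -0.043, -0.011], [-0.043, 0.999, -0.003], [0.011, -0.002, -1.0]]
ft_force: [-0.2, 0.1, 0.4]
opening: 1.0
```

```bash
python3 -c "
from h import *
shot('w4')
import numpy as np
v=np.vstack([np.hstack([cv2.imread('pics/w2.png'),cv2.imread('pics/w3.png')]),np.hstack([cv2.imread('pics/w4.png'),np.zeros((480,640,3),np.uint8)])])
cv2.imwrite('pics/w234.png',cv2.resize(v,(800,600)))"
```

```text
w4 3.1333 [ 0.5626 -0.3242  0.201 ] ang y-axis 92.4682255708822 cam [ 0.4801 -0.3266  0.3732] [ -37.3262   21.6      77.3757   -0.508    81.4282 -129.7162]
```

View pics/w234.png

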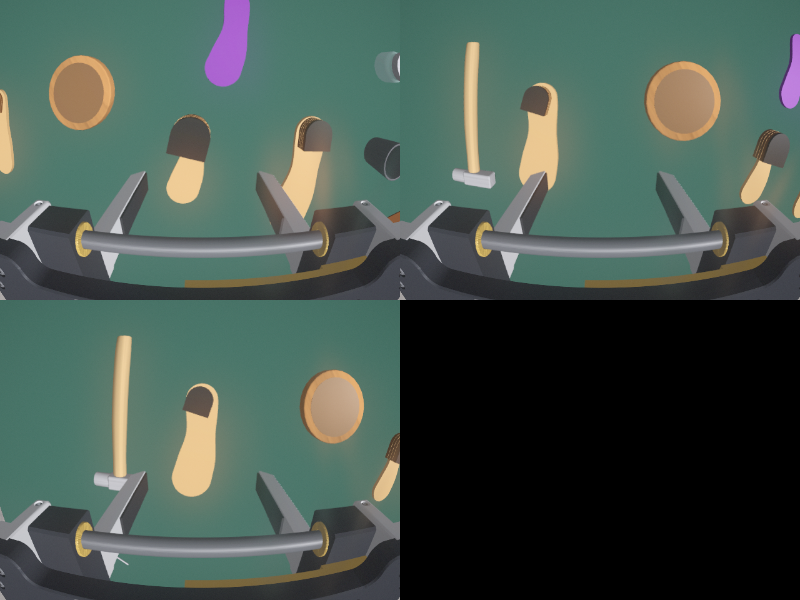

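The second views show the same objects: the large heel at (188,138), the medium heel at (317,135) and the small heel on the medium sole at (199,402) in the composite. Next come the metric outlines on measured planes.

```bash
cat > m.py <<'E'
from h import *
def seg(tag):
    img=cv2.imread(f'pics/{tag}.png')[:,:,::-1].copy();cal,s=pickle.load(open(f'pics/{tag}.pkl','rb'))
    return img,cal
def whole(img): # tan+brown+black shoe blobs, not green
    R,G,B=[img[...,i].astype(int) for i in range(3)]
    m=((R-G)>=0).astype(np.uint8)*255
    return cv2.morphologyEx(m,cv2.MORPH_OPEN,np.ones((3,3),np.uint8))
def tan(img):
    H,S,V=cv2.split(cv2.cvtColor(img,cv2.COLOR_RGB2HSV))
    return ((H>8)&(H<28)&(S>60)&(V>170)).astype(np.uint8)*255
def blk(img):
    H,S,V=cv2.split(cv2.cvtColor(img,cv2.COLOR_RGB2HSV))
    R,G,B=[img[...,i].astype(int) for i in range(3)]
    return ((V<110)&(R-G>=0)&(R-B<40)).astype(np.uint8)*255
E
python3 - <<'E'
from m import *
for tag in ['w1','w2','w3','w4']:
    img,cal=seg(tag)
    v=np.hstack([cv2.cvtColor(f(img),cv2.COLOR_GRAY2BGR) for f in (whole,tan,blk)])
    cv2.imwrite(f'pics/{tag}_seg.png',cv2.resize(v,(800,200)))
    for nm,f in(('whole',whole),('blk',blk)):
        bs,l=blobs(f(img),400)
        for i,st,c in bs:
            if st[1]+st[3]<400:print(tag,nm,st,c,plane('wrist',cal,[c],.02)[0])
v=np.vstack([cv2.imread(f'pics/w{i}_seg.png') for i in(1,2,4)]);cv2.imwrite('pics/segs.png',v)
E
```

```text
w1 whole [ 153    0   68  129 5647] [188.3926  66.1121] [0.4242 0.1612]
w1 whole [   0   98   54  101 4615] [ 23.6308 147.3562] [ 0.5005 -0.0689]
w1 whole [  272   168    87   194 11266] [318.5407 267.9525] [0.6244 0.3021]
w1 whole [  99  173   66  133 6244] [136.9821 233.8205] [0.6006 0.1008]
w1 whole [203 283  34  53 798] [222.4499 310.0877] [0.6827 0.1985]
w1 whole [ 163  285   51   76 1064] [190.0893 321.0836] [0.7017 0.1582]
w1 blk [ 302  173   53   55 2546] [328.0424 202.2687] [0.5553 0.3073]
w1 blk [  99  176   52   66 2639] [125.8719 208.4608] [0.5726 0.0885]
w1 blk [ 192  277   45   94 1286] [216.3538 322.3103] [0.6993 0.1903]
w1 blk [  71  330   78   45 1802] [110.5905 350.5988] [0.7649 0.0353]
w1 blk [240 379 140  10 952] [309.9044 382.958 ] [0.7751 0.3003]
w2 whole [ 327    0   73  139 6700] [367.3625  72.0425] [0.4228 0.1527]
w2 whole [   78    88   106   120 10044] [130.3617 147.5638] [ 0.4997 -0.0868]
w2 whole [   0  143   23  135 2264] [  8.5402 218.6051] [ 0.5834 -0.2984]
w2 whole [ 266  183   71  143 7231] [300.4622 253.2673] [0.6042 0.0972]
w2 blk [ 266  187   70  
[... 632 characters left out ...]
92  277   45   88 1325] [216.8891 320.9336] [ 0.6858 -0.3398]
w4 whole [ 160   57   66  265 6622] [193.0796 188.0784] [ 0.5379 -0.4545]
w4 whole [ 480  111  102  119 9611] [530.6967 169.7292] [ 0.4991 -0.1063]
w4 whole [ 274  133   76  182 9535] [315.9025 227.5627] [ 0.5735 -0.3299]
w4 whole [ 595  213   45  109 2409] [620.7746 273.1752] [0.6155 0.0747]
w4 whole [210 278  27  46 636] [225.6352 302.3349] [ 0.6612 -0.4245]
w4 whole [ 571  320   69   52 1534] [596.5541 346.3696] [0.7275 0.0729]
w4 blk [ 292  139   49   49 1653] [318.1131 162.2263] [ 0.5094 -0.3304]
w4 blk [200 277  37  66 836] [222.2739 309.573 ] [ 0.6704 -0.4289]
w4 blk [565 329  38  45 659] [581.7967 355.6844] [0.7404 0.0485]
```

View pics/segs.png

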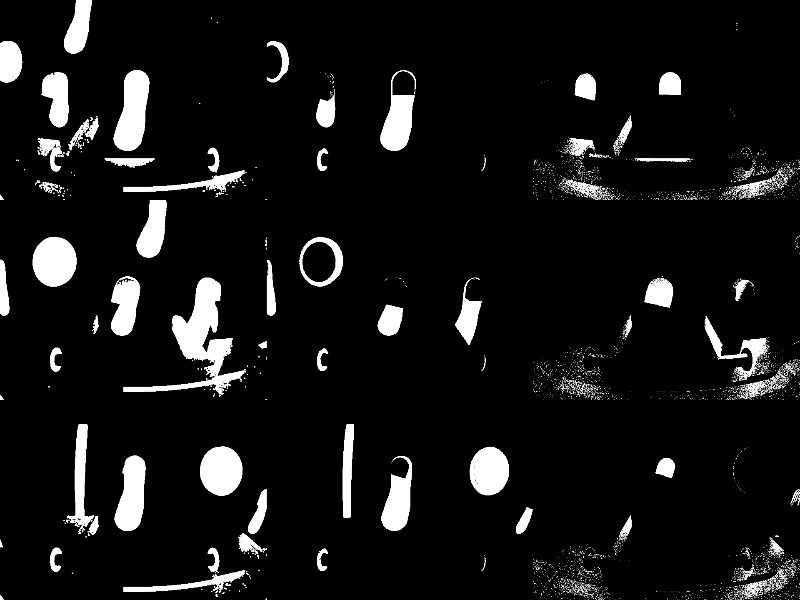

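```bash
cat >> m.py <<'E'
def pick(m,xy):
    n,l=cv2.connectedComponents(m);i=l[int(xy[1]),int(xy[0])];assert i>0
    b=(l==i).astype(np.uint8);b=cv2.morphologyEx(b,cv2.MORPH_CLOSE,np.ones((5,5),np.uint8));b=cv2.morphologyEx(b,cv2.MORPH_OPEN,np.ones((5,5),np.uint8))
    c=max(cv2.findContours(b,cv2.RETR_EXTERNAL,cv2.CHAIN_APPROX_NONE)[0],key=cv2.contourArea)[:,0].astype(float)
    return c
def heel(tag,xy,z):
    img,cal=seg(tag);c=pick(blk(img),xy);p=plane('wrist',cal,c,z)
    m=cv2.moments((p*1000).astype(np.float32));cen=np.array([m['m10'],m['m01']])/m['m00']/1000
    (cx,cy),(w,h),a=cv2.minAreaRect((p*1000).astype(np.float32));rc=np.array([cx,cy])/1000
    d=cen-rc # centroid lies forward of rect centre
    best=max([a+90*k for k in range(4)],key=lambda t:np.dot(d,[np.cos(np.radians(t)),np.sin(np.radians(t))]))
    u=np.array([np.cos(np.radians(best)),np.sin(np.radians(best))]);t=(p-rc)@u;n=(p-rc)@[-u[1],u[0]]
    L=np.ptp(t);W=np.ptp(n);mid=rc+u*(t.max()+t.min())/2
    ang=(best+180)%360-180
    rear=mid-u*L/2
    print(tag,'heel z',z,'L %.1f W %.1f ang %.1f'%(L*1e3,W*1e3,ang),'rear',rear,'area eq',np.round(m['m00']))
    return rear,ang
def sole(tag,xy,z,plot=None):
    img,cal=seg(tag);c=pick(whole(img),xy);p=plane('wrist',cal,c,z)
    return p
def cir(q):
    A=np.c_[2*q,np.ones(len(q))];s=np.linalg.lstsq(A,(q**2).sum(1),rcond=None)[0];return s[:2],np.sqrt(s[2]+s[:2]@s[:2])
E
python3 - <<'E'
from m import *
c={t:seg(t)[1] for t in('w1','w2','w3','w4')}
def cen(t,xy):
    img,_=seg(t);q=pick(blk(img),xy);m=cv2.moments(q.astype(np.float32));return np.array([m['m10'],m['m01']])/m['m00']
print('large top',tri('wrist',c['w1'],cen('w1',(126,208)),'wrist',c['w2'],cen('w2',(303,223))))
print('large top',tri('wrist',c['w3'],cen('w3',(596,238)),'wrist',c['w2'],cen('w2',(303,223))))
print('small top',tri('wrist',c['w3'],cen('w3',(216,160)),'wrist',c['w4'],cen('w4',(318,162))))
# bystander/sole heights: toe tan patch of small sole w1/w2, medium w3/w4
def tc(t,xy):
    img,_=seg(t);q=pick(tan(img),xy);m=cv2.moments(q.astype(np.float32));return np.array([m['m10'],m['m01']])/m['m00'],q
for a,pa,b,pb,n in[('w1',(325,0),'w2',(0,0),'')]: pass
pa=sole('w3',(222,235),.008)
heel('w1',(126,208),.044);heel('w2',(303,223),.044);heel('w1',(328,202),.038);heel('w3',(216,160),.032);heel('w4',(318,162),.032)
P={}
for t,xy,n in(('w1',(318,268),'L'),('w4',(316,228),'M'),('w2',(300,270),'S')):
    p=sole(t,xy,.008);P[n]=p
    d=p[:,None]-p[None];D=np.hypot(d[...,0],d[...,1]);i,j=np.unravel_index(D.argmax(),D.shape)
    if p[i,0]>p[j,0]:i,j=j,i
    print(n,'len',D.max(),p[i],p[j],'ang',np.degrees(np.arctan2(*(p[j]-p[i])[::-1])), 'xmin',p[p[:,0].argmin()])
# plot
I=np.full((560,800,3),255,np.uint8)
for n,off in(('L',(0.5,.2)),('M',(.45,-.43)),('S',(.5,0))):
    k={'L':0,'M':1,'S':2}[n]
    q=((P[n]-off)*1000*1.0);q=np.c_[q[:,0]*2+20, k*180+380-360+ (200-q[:,1])*1].astype(int)
    q=((P[n]-P[n].min(0))*1000*2.6).astype(int)
    pts=np.c_[20+q[:,0],(k+1)*185-10-(q[:,1]*.9).astype(int)] if 0 else np.c_[20+q[:,0]//1,(k+1)*185-q[:,1]//1*1]
    cv2.polylines(I,[pts.astype(np.int32)],True,(0,0,0),1)
cv2.imwrite('pics/plan.png',I)
E
```

```text
large top [0.5675 0.0998 0.0388]
large top [0.5686 0.0991 0.026 ]
small top [ 0.5087 -0.3303  0.0276]
w1 heel z 0.044 L 63.3 W 61.5 ang -10.5 rear [0.533  0.1074] area eq 3307.0
w2 heel z 0.044 L 62.1 W 59.3 ang -10.6 rear [0.5336 0.1061] area eq 3175.0
w1 heel z 0.038 L 51.3 W 48.5 ang 2.8 rear [0.5243 0.3057] area eq 2169.0
w3 heel z 0.032 L 41.4 W 40.3 ang -15.8 rear [ 0.487  -0.3234] area eq 1431.0
w4 heel z 0.032 L 41.0 W 38.7 ang -15.4 rear [ 0.4869 -0.3244] area eq 1334.0
L len 0.23080033018008883 [0.5225 0.3112] [0.7516 0.2832] ang -6.958804374472363 xmin [0.5225 0.3112]
M len 0.19614245413183476 [ 0.4812 -0.3232] [ 0.6763 -0.3439] ang -6.06161577192572 xmin [ 0.4812 -0.3232]
S len 0.16199859759404772 [0.5343 0.1044] [0.6951 0.0847] ang -6.995000905909541 xmin [0.5343 0.1044]
```

View pics/plan.png

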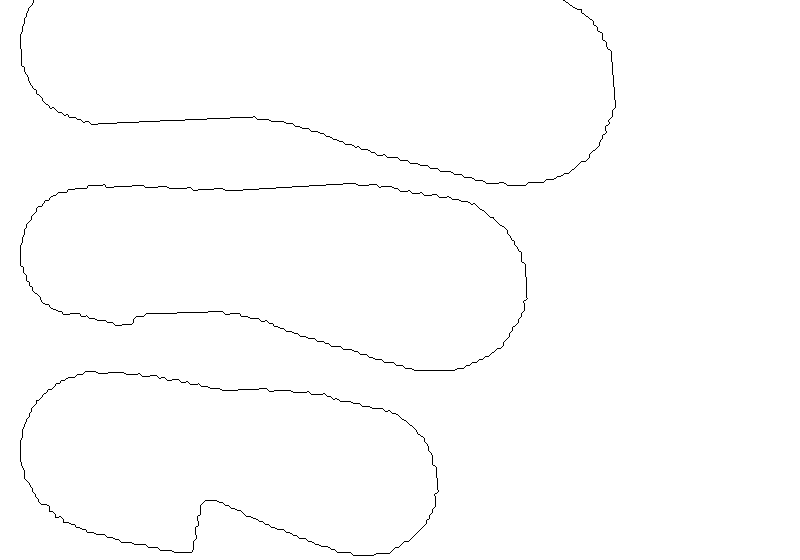

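```bash
python3 - <<'E'
from m import *
c={t:seg(t)[1] for t in('w1','w2','w3','w4')}
def corners(t,xy):
    img,_=seg(t);q=pick(blk(img),xy)
    return q[(q[:,0]-q[:,1]*-1).argmax()],q[(-q[:,0]+q[:,1]).argmax()],q[q[:,1].argmin()] # br, bl, top
for a,pa,b,pb in(('w1',(126,208),'w2',(303,223)),('w3',(216,160),'w4',(318,162))):
    for x,y in zip(corners(a,pa),corners(b,pb)): print(a,b,x,y,tri('wrist',c[a],x,'wrist',c[b],y))
# sole tan height: toe tips, small sole w1/w2 ; medium w3/w4
for a,pa,b,pb in(('w1',(140,280),'w2',(300,300)),('w3',(230,200),'w4',(315,250))):
    r=[]
    for t,p in((a,pa),(b,pb)):
        img,_=seg(t);q=pick(tan(img),p);r.append([q[q[:,0].argmin()] if 0 else q[q[:,1].argmax()],q[q[:,1].argmin()]])
    for x,y in zip(*r): print('sole',x,y,tri('wrist',c[a],x,'wrist',c[b],y))
for t,xy,n,ang in(('w1',(318,268),'L',-6.96),('w4',(316,228),'M',-6.06),('w2',(300,270),'S',-7.)):
    p=sole(t,xy,.008);a=np.radians(ang);u=np.array([np.cos(a),np.sin(a)]);v=np.array([-u[1],u[0]])
    r=p[p[:,0].argmin()]; o=p[((p@u)).argmin()]
    s=(p-o)@u*1e3;w=(p-o)@v*1e3
    for k in range(5,int(s.max()),10):
        b=w[abs(s-k)<1.5]
        if len(b)>1:print(n,k,'%.1f %.1f mid %.1f wid %.1f'%(b.min(),b.max(),(b.min()+b.max())/2,np.ptp(b)))
E
```

```text
w1 w2 [147. 240.] [327. 257.] [0.5997 0.1238 0.0404]
w1 w2 [100. 228.] [267. 244.] [0.5892 0.0666 0.0432]
w1 w2 [123. 176.] [298. 187.] [0.5354 0.0933 0.0309]
w3 w4 [230. 184.] [332. 186.] [ 0.5308 -0.3164  0.0285]
w3 w4 [193. 174.] [294. 175.] [ 0.5209 -0.3518  0.0354]
w3 w4 [213. 138.] [314. 139.] [ 0.4872 -0.3352  0.0233]
sole [140. 305.] [289. 325.] [0.6969 0.0855 0.005 ]
sole [157. 229.] [287. 252.] [ 0.6323  0.0739 -0.0846]
sole [237. 300.] [303. 314.] [ 0.7182 -0.3431 -0.0852]
sole [220. 133.] [323. 134.] [ 0.4823 -0.327   0.0271]
L 5 -18.0 17.4 mid -0.3 wid 35.4
L 15 -26.6 25.5 mid -0.5 wid 52.1
L 25 -29.8 29.8 mid 0.0 wid 59.5
L 35 -30.4 30.7 mid 0.1 wid 61.0
L 45 -28.8 31.8 mid 1.5 wid 60.6
L 55 -27.1 32.7 mid 2.8 wid 59.8
L 65 -25.3 32.9 mid 3.8 wid 58.2
L 75 -23.7 33.6 mid 5.0 wid 57.4
L 85 -21.9 33.6 mid 5.8 wid 55.6
L 95 -21.4 34.7 mid 6.6 wid 56.0
L 105 -21.7 35.7 mid 7.0 wid 57.4
L 115 -23.4 37.9 mid 7.2 wid 61.2
L 125 -25.3 40.1 mid 7.4 wid 65.4
L 135 -28.0 41.0 mid 6.5 wid 69.0
L 145 -29.9 43.1 mid 6.6 wid 73.0
L 155 -30.9 43.8 mid 6.5 wid 74.7
L 165 -31.9 43.8 mid 
[... 726 characters left out ...]
2.1 36.0 mid 1.9 wid 68.1
M 165 -31.3 35.4 mid 2.1 wid 66.6
M 175 -29.2 32.4 mid 1.6 wid 61.6
M 185 -23.7 26.2 mid 1.2 wid 49.9
M 195 -9.2 13.1 mid 2.0 wid 22.4
S 5 -17.2 17.2 mid -0.0 wid 34.4
S 15 -26.1 26.1 mid -0.0 wid 52.1
S 25 -30.6 29.9 mid -0.4 wid 60.5
S 35 -32.6 30.7 mid -0.9 wid 63.3
S 45 -34.2 30.4 mid -1.9 wid 64.6
S 55 -35.0 30.1 mid -2.4 wid 65.1
S 65 -35.8 29.8 mid -3.0 wid 65.6
S 75 -14.3 29.1 mid 7.4 wid 43.4
S 85 -16.8 30.2 mid 6.7 wid 47.0
S 95 -19.9 30.9 mid 5.5 wid 50.9
S 105 -22.9 31.5 mid 4.3 wid 54.4
S 115 -25.1 31.9 mid 3.4 wid 56.9
S 125 -27.3 30.3 mid 1.5 wid 57.6
S 135 -28.4 28.9 mid 0.2 wid 57.3
S 145 -26.2 26.9 mid 0.3 wid 53.0
S 155 -19.3 19.5 mid 0.1 wid 38.8
```

Emit:
arm_command --pt "0.01 0.235 -0.04" --pt "0.01 0.235 -0.04" --pt "0.01 0.235 -0.04" --pt "0.01 0.235 -0.04" --pt "0.01 0.235 -0.04" --pt "0.01 0.235 -0.04" --pt "0.01 0.235 -0.04" --pt "0.01 0.235 -0.04" --pt "0.01 0.235 -0.04" --pt "0.01 0.235 -0.04" --pt "0.01 0.235 -0.04" --pt "0.01 0.235 -0.04" --pt "0 0 0" --pt "0 0 0" --roll '[-0.006, -0.006, -0.006, -0.006, -0.006, -0.006, -0.006, -0.006, -0.006, -0.006, -0.006, -0.006, 0, 0]' --fingers '[1, 1, 1, 1, 1, 1, 1, 1, 1, 1, 1, 1, 1, 1]'

```text
t: 4.35
position: [0.5657, 0.1531, 0.126]
tool_rot: [[-0.984, 0.179, -0.016], [0.178, 0.984, 0.015], [0.018, 0.012, -1.0]]
ft_force: [0.1, 0.4, -0.1]
opening: 0.994
```

```bash
cat >> h.py <<'E'
def goto(x,y,z=None,ang=None):
    s=status.read_state();p=s['position'];R=s['tool_rot'];a=np.degrees(np.arctan2(R[1,1],R[0,1]))
    d=np.array([x,y,p[2] if z is None else z])-p
    dr=0 if ang is None else (ang+90-a)
    print('t',s['t'],'pos',p,'a-90 %.2f'%(a-90),'tilt',R[:2,2],'| units',d/.15,'roll',dr/180,'F',s['ft_force'],'op',s['opening'])
E
python3 -c "
from h import *
goto(.577,.0985,.021,-10.5)
shot('w5')"
```

```text
t 4.35 pos [0.5657 0.1531 0.126 ] a-90 -10.28 tilt [-0.0159  0.0155] | units [ 0.0755 -0.364  -0.7003] roll -0.0012034003520380704 F [ 0.0629  0.3682 -0.0625] op 0.9941613659620984
w5 4.35 [0.5657 0.1531 0.126 ] ang y-axis 79.71661206336685 cam [0.4853 0.1663 0.2988] [  6.1203  18.3838  91.0128   1.034   71.4173 -73.9393]
```

View pics/w5.png

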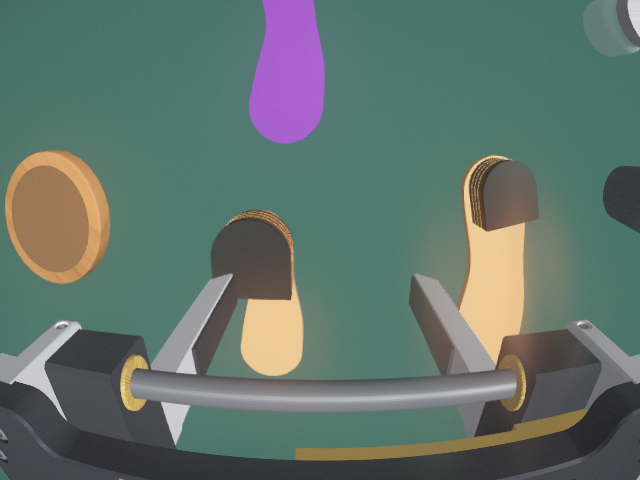

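The heel shows at (252,255) and the tool overshot in y, so I'll correct and check before going down.

Emit:
arm_command --pt "0.02 -0.1 0" --pt "0.02 -0.1 0" --pt "0.02 -0.08 0" --pt "0.01 -0.05 0" --pt "0 0 0" --pt "0 0 0" --roll '[0, 0, 0, 0, 0, 0]' --fingers '[1, 1, 1, 1, 1, 1]'

```text
t: 4.9
position: [0.5738, 0.101, 0.1273]
tool_rot: [[-0.984, 0.18, -0.017], [0.18, 0.984, 0.017], [0.02, 0.014, -1.0]]
ft_force: [-1.1, 0.9, -0.1]
opening: 1.002
```

```bash
python3 -c "
from m import *
heel('w5',(252,260),.044)
goto(.577,.0985,.021,-10.5)
shot('w6')"
```

```text
w5 heel z 0.044 L 158.3 W 66.2 ang 152.5 rear [0.6782 0.0455] area eq 4347.0
t 4.9 pos [0.5738 0.101  0.1273] a-90 -10.37 tilt [-0.0168  0.0172] | units [ 0.021  -0.0168 -0.7089] roll -0.0007144209679554573 F [-1.1248  0.8606 -0.0896] op 1.0015527814778271
w6 4.9 [0.5738 0.101  0.1273] ang y-axis 79.62859577423198 cam [0.4937 0.114  0.3002] [  0.8957  18.0116  91.3402   1.0551  71.5996 -79.0821]
```

View pics/w6.png

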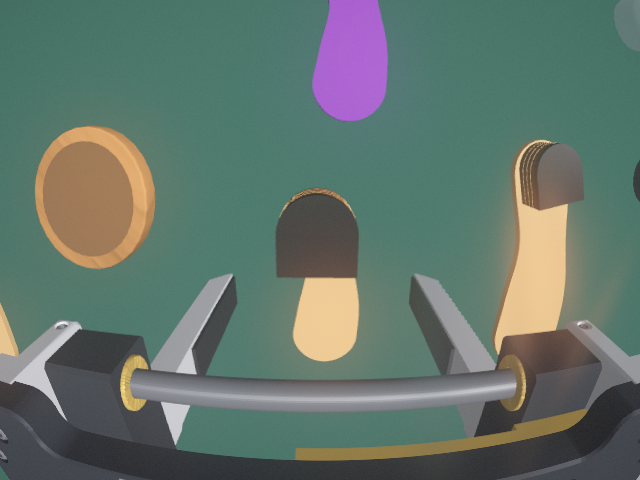

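```bash
python3 -c "
from m import *
heel('w6',(316,240),.044)
c5=seg('w2')[1];c6=seg('w6')[1]
img,_=seg('w6');q=pick(blk(img),(316,240));m=cv2.moments(q.astype(np.float32));a=np.array([m['m10'],m['m01']])/m['m00']
img,_=seg('w1');q=pick(blk(img),(126,208));m=cv2.moments(q.astype(np.float32));b=np.array([m['m10'],m['m01']])/m['m00']
print(tri('wrist',c6,a,'wrist',seg('w1')[1],b))
"
```

```text
w6 heel z 0.044 L 62.7 W 59.1 ang -10.5 rear [0.5333 0.1061] area eq 3199.0
[0.5674 0.0999 0.0389]
```

The heel pose is consistent: rear (0.5333, 0.1061), angle −10.5°. Going down.

Emit:
arm_command --pt "0.01 -0.01 -0.1" --pt "0.01 0 -0.1" --pt "0 0 -0.1" --pt "0 0 -0.1" --pt "0 0 -0.1" --pt "0 0 -0.08" --pt "0 0 -0.04" --pt "0 0 0" --pt "0 0 0" --roll '[0, 0, 0, 0, 0, 0, 0, 0, 0]' --fingers '[1, 1, 1, 1, 1, 1, 1, 1, 1]'

```text
t: 5.7
position: [0.5785, 0.1014, 0.033]
tool_rot: [[-0.983, 0.181, -0.011], [0.18, 0.983, 0.019], [0.015, 0.017, -1.0]]
ft_force: [0.2, -0.2, -0.1]
opening: 0.997
```

```bash
python3 -c "
from h import *
goto(.577,.0985,.021,-10.5)"
```

```text
t 5.7 pos [0.5785 0.1014 0.033 ] a-90 -10.41 tilt [-0.0113  0.0193] | units [-0.01   -0.0192 -0.08  ] roll -0.0005267653324526439 F [ 0.1919 -0.1941 -0.089 ] op 0.9972735930413519
```

Emit:
arm_command --pt "-0.01 -0.02 -0.04" --pt "0 0 -0.03" --pt "0 0 0" --pt "0 0 0" --pt "0 0 0" --pt "0 0 0" --pt "0 0 0" --pt "0 0 0" --pt "0 0 0" --pt "0 0 0" --pt "0 0 0" --roll '[0, 0, 0, 0, 0, 0, 0, 0, 0, 0, 0]' --fingers '[1, 1, 1, 0.3, 0.3, 0.3, 0.3, 0.3, 0.3, 0.3, 0.3]' --force 25

```text
t: 6.62
position: [0.5802, 0.0981, 0.0255]
tool_rot: [[-0.984, 0.18, -0.004], [0.18, 0.983, 0.019], [0.007, 0.018, -1.0]]
ft_force: [-0.0, 0.4, 0.1]
opening: 0.638
```

```bash
python3 -c "
from h import *
goto(.577,.0985,.021,-10.5)"
```

```text
t 6.6167 pos [0.5802 0.0981 0.0255] a-90 -10.40 tilt [-0.0038  0.0193] | units [-0.0212  0.0024 -0.0299] roll -0.0005636890601823868 F [-0.0348  0.4301  0.1286] op 0.6378859964462742
```

Emit:
arm_command --pt "0 0 0.05" --pt "0 0 0.1" --pt "0 0 0.1" --pt "0 0 0.1" --pt "0 0 0.1" --pt "-0.04 -0.12 0" --pt "-0.04 -0.12 0" --pt "-0.04 -0.12 0" --pt "-0.04 -0.12 0" --pt "-0.04 -0.12 0" --pt "-0.04 -0.12 0" --pt "-0.04 -0.12 0" --pt "-0.04 -0.12 0" --pt "-0.04 -0.1 0" --pt "-0.02 -0.05 0" --pt "0 0 0" --pt "0 0 0" --roll '[0, 0, 0, 0, 0, 0, 0, 0, 0, 0, 0, 0, 0, 0, 0, 0, 0]' --fingers '[0.3, 0.3, 0.3, 0.3, 0.3, 0.3, 0.3, 0.3, 0.3, 0.3, 0.3, 0.3, 0.3, 0.3, 0.3, 0.3, 0.3]'

```text
t: 8.03
position: [0.5178, -0.0732, 0.1016]
tool_rot: [[-0.984, 0.177, -0.004], [0.177, 0.984, 0.02], [0.008, 0.019, -1.0]]
ft_force: [0.5, -0.3, -0.9]
opening: 0.637
```

```bash
python3 -c "
from h import *
goto(.516,-.101,.0375,-10.5)
shot('w7')
cv2.imwrite('pics/side7.png',capture('side')[:,:,::-1])"
```

```text
t 8.0333 pos [ 0.5178 -0.0732  0.1016] a-90 -10.22 tilt [-0.0041  0.0199] | units [-0.012  -0.1852 -0.4271] roll -0.0015382124140164105 F [ 0.5433 -0.3393 -0.8757] op 0.6366080024835921
w7 8.0333 [ 0.5178 -0.0732  0.1016] ang y-axis 79.77687823452295 cam [ 0.4354 -0.0609  0.2734] [-18.1922  12.8581 101.3876   1.1059  66.3375 -98.4222]
```

View pics/w7.png

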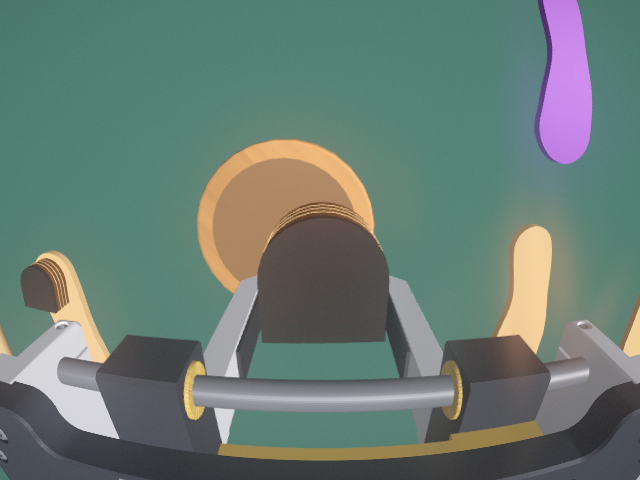

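View pics/side7.png

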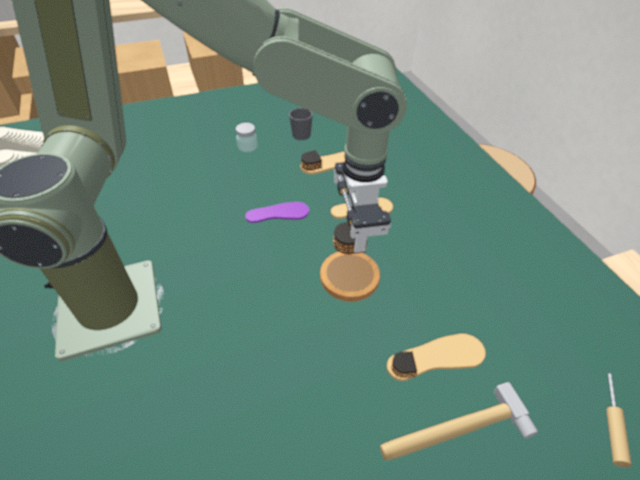

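The heel is held straight (258–388, front at row 342). The block is at (286,215), still to be centred under it.

Emit:
arm_command --pt "0 -0.06 0" --pt "0 -0.06 -0.05" --pt "0 -0.05 -0.1" --pt "0 -0.02 -0.1" --pt "0 0 -0.08" --pt "0 0 -0.04" --pt "0 0 0" --pt "0 0 0" --roll '[0, 0, 0, 0, 0, 0, 0, 0]' --fingers '[0.3, 0.3, 0.3, 0.3, 0.3, 0.3, 0.3, 0.3]'

```text
t: 8.8
position: [0.5203, -0.1026, 0.0423]
tool_rot: [[-0.985, 0.17, -0.002], [0.17, 0.985, 0.019], [0.005, 0.018, -1.0]]
ft_force: [-0.2, -0.0, -1.1]
opening: 0.638
```

```bash
python3 -c "
from h import *
goto(.516,-.101,.0375,-10.5)
"
```

```text
t 8.8 pos [ 0.5203 -0.1026  0.0423] a-90 -9.78 tilt [-0.0019  0.0189] | units [-0.0288  0.0106 -0.0323] roll -0.0039935052489809665 F [-0.2457 -0.0462 -1.0708] op 0.6384430799427584
```

Emit:
arm_command --pt "-0.02 0 -0.015" --pt "0 0 -0.01" --pt "0 0 0" --pt "0 0 0" --roll '[0, 0, 0, 0]' --fingers '[0.3, 0.3, 0.3, 0.3]'

```text
t: 9.13
position: [0.5183, -0.1028, 0.0397]
tool_rot: [[-0.986, 0.169, 0.001], [0.169, 0.985, 0.018], [0.002, 0.018, -1.0]]
ft_force: [0.2, -0.1, -1.4]
opening: 0.637
```

```bash
python3 -c "
from h import *
goto(.516,-.101,.0375,-10.5)
"
```

```text
t 9.1333 pos [ 0.5183 -0.1028  0.0397] a-90 -9.73 tilt [0.0006 0.0179] | units [-0.0153  0.0121 -0.0146] roll -0.004300004336251185 F [ 0.2278 -0.1138 -1.364 ] op 0.6371030768082165
```

Emit:
arm_command --pt "0 0 -0.01" --pt "0 0 -0.008" --pt "0 0 0" --pt "0 0 0" --roll '[0, 0, 0, 0]' --fingers '[0.3, 0.3, 0.3, 0.3]'

```text
t: 9.47
position: [0.5195, -0.1031, 0.0383]
tool_rot: [[-0.986, 0.168, 0.004], [0.168, 0.986, 0.017], [-0.001, 0.017, -1.0]]
ft_force: [0.1, -0.5, -1.4]
opening: 0.636
```

```bash
python3 -c "
from h import *
goto(.516,-.101,.0375,-10.5)
"
```

```text
t 9.4667 pos [ 0.5195 -0.1031  0.0383] a-90 -9.69 tilt [0.0036 0.0167] | units [-0.0234  0.0138 -0.0051] roll -0.0044744656385724115 F [ 0.1429 -0.4744 -1.4211] op 0.6356655168887639
```

Emit:
arm_command --pt "0 0 -0.012" --pt "0 0 0" --pt "0 0 0" --pt "0 0 0" --pt "0 0 0" --pt "0 0 0" --pt "0 0 0" --pt "0 0 0.05" --pt "0 0 0.1" --pt "0 0 0.15" --pt "0 0 0.15" --pt "0 0 0.1" --pt "0 0 0" --pt "0 0 0" --roll '[0, 0, 0, 0, 0, 0, 0, 0, 0, 0, 0, 0, 0, 0]' --fingers '[0.3, 0.3, 0.95, 0.95, 0.95, 0.95, 0.95, 0.95, 0.95, 0.95, 0.95, 0.95, 0.95, 0.95]'

```text
t: 10.63
position: [0.5195, -0.103, 0.1251]
tool_rot: [[-0.986, 0.168, 0.004], [0.168, 0.986, 0.017], [-0.001, 0.017, -1.0]]
ft_force: [1.0, 0.8, -0.0]
opening: 0.954
```

```bash
python3 -c "
from h import *
goto(.516,-.101,.0375,-10.5)
shot('w8')"
```

```text
t 10.6333 pos [ 0.5195 -0.103   0.1251] a-90 -9.70 tilt [0.0042 0.0166] | units [-0.0233  0.0132 -0.5841] roll -0.004458646431371783 F [ 1.0041  0.8218 -0.0058] op 0.9543200132732119
w8 10.6333 [ 0.5195 -0.103   0.1251] ang y-axis 80.30255635764692 cam [ 0.4356 -0.0908  0.2963] [ -21.2032   11.5673   99.7861    1.0467   68.7712 -101.8852]
```

View pics/w8.png

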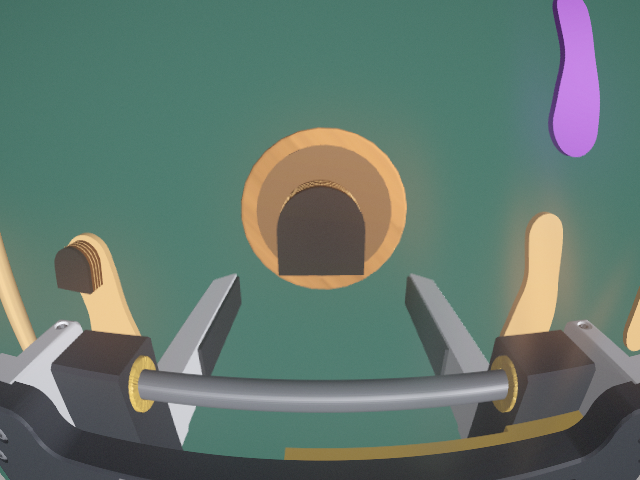

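The large heel is parked on the block at (321,232). Next is the small heel.

Emit:
arm_command --pt "0 -0.1 0" --pt "0 -0.15 0" --pt "0 -0.15 0" --pt "0 -0.15 0" --pt "0 -0.15 0" --pt "0 -0.15 0" --pt "0 -0.15 0" --pt "0 -0.15 0" --pt "0 -0.15 0" --pt "0 -0.1 0" --pt "0 -0.06 0" --pt "0 0 0" --pt "0 0 0" --roll '[-0.003, -0.003, -0.003, -0.003, -0.003, -0.003, -0.003, -0.003, -0.003, -0.003, -0.003, 0, 0]' --fingers '[0.95, 0.95, 0.95, 0.95, 0.95, 0.95, 0.95, 0.95, 0.95, 0.95, 0.95, 0.95, 0.95]'

```text
t: 11.77
position: [0.5088, -0.3241, 0.1065]
tool_rot: [[-0.962, 0.273, -0.017], [0.272, 0.962, 0.036], [0.026, 0.03, -0.999]]
ft_force: [-0.2, -0.4, 0.3]
opening: 0.95
```

```bash
python3 -c "
from h import *
goto(.517,-.3323,.0200,-15.6)
shot('w9')"
```

```text
t 11.7667 pos [ 0.5088 -0.3241  0.1065] a-90 -15.83 tilt [-0.0173  0.0358] | units [ 0.0545 -0.0549 -0.5766] roll 0.0012981942809613006 F [-0.2084 -0.3649  0.2575] op 0.9495347980157871
w9 11.7667 [ 0.5088 -0.3241  0.1065] ang y-axis 74.16632502942697 cam [ 0.4306 -0.3065  0.2798] [ -41.2061   22.4256   88.0911    0.9393   71.5819 -115.708 ]
```

View pics/w9.png

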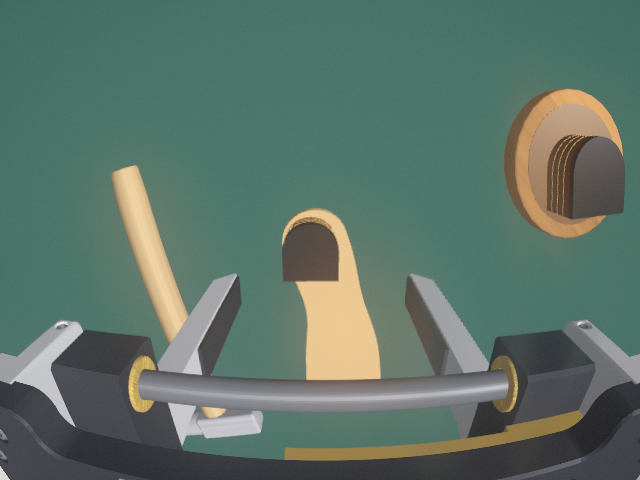

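```bash
python3 -c "
from m import *
heel('w9',(310,255),.032)
"
```

```text
w9 heel z 0.032 L 42.0 W 38.7 ang -15.1 rear [ 0.4858 -0.3243] area eq 1428.0
```

Emit:
arm_command --pt "0.02 -0.02 -0.05" --pt "0.02 -0.02 -0.1" --pt "0.01 -0.01 -0.1" --pt "0 0 -0.1" --pt "0 0 -0.1" --pt "0 0 -0.06" --pt "0 0 -0.03" --pt "0 0 0" --pt "0 0 0" --roll '[0, 0, 0, 0, 0, 0, 0, 0, 0]' --fingers '[0.95, 0.95, 0.95, 0.95, 0.95, 0.95, 0.95, 0.95, 0.95]'

```text
t: 12.57
position: [0.5182, -0.3236, 0.016]
tool_rot: [[-0.965, 0.263, -0.019], [0.262, 0.964, 0.039], [0.029, 0.033, -0.999]]
ft_force: [-0.3, 0.5, 0.4]
opening: 0.949
```

```bash
python3 -c "
from h import *
goto(.516,-.3325,.0200,-15.3)"
```

```text
t 12.5667 pos [ 0.5182 -0.3236  0.016 ] a-90 -15.28 tilt [-0.0195  0.0391] | units [-0.0147 -0.0591  0.0268] roll -0.00013762934197869312 F [-0.3133  0.5097  0.3528] op 0.9487790565830383
```

Emit:
arm_command --pt "0 0 0.02" --pt "0 -0.02 0.015" --pt "-0.005 -0.02 0" --pt "0 -0.015 0" --pt "0 0 0" --pt "0 0 0" --roll '[0, 0, 0, 0, 0, 0]' --fingers '[0.95, 0.95, 0.95, 0.95, 0.95, 0.95]'

```text
t: 13.07
position: [0.52, -0.335, 0.026]
tool_rot: [[-0.965, 0.263, -0.014], [0.262, 0.964, 0.034], [0.022, 0.029, -0.999]]
ft_force: [-0.8, 0.3, -0.3]
opening: 0.946
```

```bash
python3 -c "
from h import *
goto(.516,-.3325,.0200,-15.3)"
```

```text
t 13.0667 pos [ 0.52  -0.335  0.026] a-90 -15.25 tilt [-0.0137  0.0339] | units [-0.0264  0.0165 -0.0398] roll -0.00027620252177445396 F [-0.787   0.2696 -0.2565] op 0.9464566003400525
```

Emit:
arm_command --pt "-0.025 0.012 -0.03" --pt "0 0 0" --pt "0 0 0" --pt "0 0 0" --pt "0 0 0" --pt "0 0 0" --pt "0 0 0" --pt "0 0 0" --pt "0 0 0" --pt "0 0 0" --pt "0 0 0" --pt "0 0 0" --pt "0 0 0" --roll '[0, 0, 0, 0, 0, 0, 0, 0, 0, 0, 0, 0, 0]' --fingers '[0.95, 0.95, 0.2, 0.2, 0.2, 0.2, 0.2, 0.2, 0.2, 0.2, 0.2, 0.2, 0.2]' --force 20

```text
t: 14.15
position: [0.5156, -0.3329, 0.0211]
tool_rot: [[-0.965, 0.263, -0.014], [0.262, 0.964, 0.034], [0.022, 0.029, -0.999]]
ft_force: [0.4, 0.1, 0.6]
opening: 0.427
```

```bash
python3 -c "
from h import *
goto(.516,-.3325,.0200,-15.3)"
```

```text
t 14.15 pos [ 0.5156 -0.3329  0.0211] a-90 -15.26 tilt [-0.0138  0.0341] | units [ 0.0025  0.0024 -0.0074] roll -0.00023465543787348035 F [0.389  0.0999 0.5532] op 0.4268233720539849
```

Emit:
arm_command --pt "0 0 0.05" --pt "0 0 0.1" --pt "0 0 0.15" --pt "0 0 0.15" --pt "0 0 0.15" --pt "0 0.1 0.05" --pt "0.02 0.15 0" --pt "0.02 0.2 0" --pt "0.02 0.2 0" --pt "0.02 0.2 0" --pt "0.02 0.2 0" --pt "0.02 0.2 0" --pt "0.02 0.2 0" --pt "0.02 0.2 0" --pt "0.02 0.2 0" --pt "0.02 0.15 0" --pt "0 0.1 0" --pt "0 0.05 0" --pt "0 0 0" --pt "0 0 0" --roll '[0, 0, 0, 0, 0, 0, 0.005, 0.005, 0.005, 0.005, 0.005, 0.005, 0.005, 0.005, 0.005, 0.005, 0, 0, 0, 0]' --fingers '[0.2, 0.2, 0.2, 0.2, 0.2, 0.2, 0.2, 0.2, 0.2, 0.2, 0.2, 0.2, 0.2, 0.2, 0.2, 0.2, 0.2, 0.2, 0.2, 0.2]'

```text
t: 15.82
position: [0.5446, 0.0026, 0.1337]
tool_rot: [[-0.994, 0.105, -0.009], [0.104, 0.994, 0.028], [0.012, 0.027, -1.0]]
ft_force: [-0.0, -0.4, -0.1]
opening: 0.424
```

```bash
python3 -c "
from h import *
goto(.565,.1,.0200,-6)
shot('w10')"
```

```text
t 15.8167 pos [0.5446 0.0026 0.1337] a-90 -6.01 tilt [-0.0086  0.0279] | units [ 0.136   0.6492 -0.7579] roll 4.56070742142995e-05 F [-0.0168 -0.413  -0.1063] op 0.42392544537045934
w10 15.8167 [0.5446 0.0026 0.1337] ang y-axis 83.99179072664143 cam [0.4621 0.0075 0.3059] [ -9.759   13.0772  96.8202   1.5794  70.868  -94.2872]
```

View pics/w10.png

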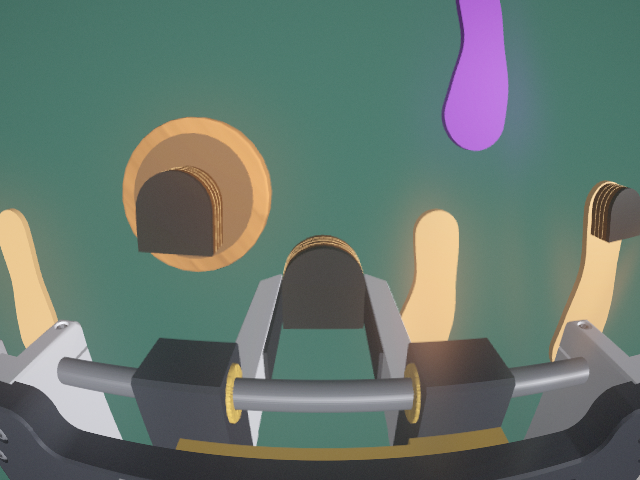

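The small sole is now bare, with its rear at (438,211). I'll fit the rear arc.

```bash
cat >> m.py <<'E'
def rear(tag,xy,z,R,ang,f=tan,side=None):
    img,cal=seg(tag);c=pick(f(img),xy);p=plane('wrist',cal,c,z);e=c[:,0]>2;e&=c[:,0]<637;p=p[e]
    for _ in range(3):
        a=np.radians(ang);u=np.array([np.cos(a),np.sin(a)]);v=np.array([-u[1],u[0]])
        s=p@u;q=p[s<s.min()+R*.9];cc,rr=cir(q);s=(p-cc)@u;w=(p-cc)@v
        m=(s>2e-3)&(s<(1.1*R)) 
        up=m&(w>0);lo=m&(w<0)
        au=np.polyfit(s[up],w[up],1)[0] if up.sum()>4 else np.nan;al=np.polyfit(s[lo],w[lo],1)[0] if lo.sum()>4 else np.nan
        break
    print(tag,'circle c',cc,'r %.1f'%(rr*1e3),'rear',cc-u*rr,'rear(R)',cc-u*R,'side slopes deg',np.degrees([au,al]),'len',np.ptp(p@u))
    return cc
E
python3 - <<'E'
from m import *
rear('w10',(436,240),.008,.020,-6)
rear('w8',(545,240),.008,.020,-6)
rear('w7',(533,260),.008,.020,-6)
rear('w1',(318,268),.008,.030,-6,whole)
rear('w4',(316,228),.008,.025,-6,whole)
# sole height by two views: topmost pixel of rear
from m import *
def top(t,xy):
    q=pick(tan(seg(t)[0]),xy);return cir(plane('wrist',seg(t)[1],q,.008)[:])
for z in(0,.004,.008,.012): print(z,[rear(t,x,z,.02,-6) for t,x in(('w10',(436,240)),('w8',(545,240)))])
E
```

```text
w10 circle c [0.5559 0.1052] r 19.8 rear [0.5363 0.1073] rear(R) [0.536  0.1073] side slopes deg [5.7071 5.0327] len 0.1304640811641532
w8 circle c [0.5556 0.1052] r 19.5 rear [0.5362 0.1073] rear(R) [0.5357 0.1073] side slopes deg [3.8111 3.7143] len 0.1291733241761005
w7 circle c [0.5561 0.1051] r 19.9 rear [0.5363 0.1072] rear(R) [0.5362 0.1072] side slopes deg [4.402 6.438] len 0.12837676407688703
w1 circle c [0.5525 0.3073] r 29.8 rear [0.5228 0.3104] rear(R) [0.5227 0.3104] side slopes deg [3.8437 8.7195] len 0.23076801466787783
w4 circle c [ 0.5062 -0.326 ] r 24.7 rear [ 0.4816 -0.3234] rear(R) [ 0.4813 -0.3234] side slopes deg [5.0147 6.6847] len 0.19614234071432957
w10 circle c [0.5584 0.1078] r 20.3 rear [0.5383 0.1099] rear(R) [0.5386 0.1099] side slopes deg [5.7071 5.0327] len 0.13396819582206798
w8 circle c [0.5589 0.1107] r 20.0 rear [0.539  0.1127] rear(R) [0.539  0.1127] side slopes deg [3.8111 2.4661] len 0.1327581229337097
0 [array([0.5584, 0.1078]), array([0.5589, 0.1107])]
w10 circle c [0.5571 0.1065] r 20.0 rear [0.5372 0.1086] rear(R) [0.5372 0.1086] side slopes
[... 193 characters left out ...]
[0.5571, 0.1065]), array([0.5573, 0.1079])]
w10 circle c [0.5559 0.1052] r 19.8 rear [0.5363 0.1073] rear(R) [0.536  0.1073] side slopes deg [5.7071 5.0327] len 0.1304640811641532
w8 circle c [0.5556 0.1052] r 19.5 rear [0.5362 0.1073] rear(R) [0.5357 0.1073] side slopes deg [3.8111 3.7143] len 0.1291733241761005
0.008 [array([0.5559, 0.1052]), array([0.5556, 0.1052])]
w10 circle c [0.5547 0.1039] r 19.5 rear [0.5353 0.1059] rear(R) [0.5348 0.106 ] side slopes deg [5.1405 5.0327] len 0.12871202383519587
w8 circle c [0.554  0.1025] r 19.3 rear [0.5348 0.1045] rear(R) [0.5341 0.1046] side slopes deg [3.8111 3.7143] len 0.1273809247972959
0.012 [array([0.5547, 0.1039]), array([0.554 , 0.1025])]
```

```bash
python3 - <<'E'
from m import *
for t,xy,n in(('w1',(318,268),'L 230/78'),('w4',(316,228),'M 195/68')):
    p=sole(t,xy,.008)
    for ang in range(-12,7,2):
        a=np.radians(ang);u=np.array([np.cos(a),np.sin(a)]);v=np.array([-u[1],u[0]])
        print(n,ang,'len %.1f wid total %.1f'%(np.ptp(p@u)*1e3,np.ptp(p@v)*1e3))
E
```

```text
L 230/78 -12 len 229.9 wid total 87.7
L 230/78 -10 len 230.5 wid total 82.2
L 230/78 -8 len 230.8 wid total 78.5
L 230/78 -6 len 230.8 wid total 79.6
L 230/78 -4 len 230.5 wid total 80.8
L 230/78 -2 len 229.9 wid total 82.1
L 230/78 0 len 229.1 wid total 84.8
L 230/78 2 len 228.0 wid total 90.4
L 230/78 4 len 226.7 wid total 95.9
L 230/78 6 len 225.9 wid total 101.4
M 195/68 -12 len 195.1 wid total 75.0
M 195/68 -10 len 195.7 wid total 71.0
M 195/68 -8 len 196.0 wid total 69.0
M 195/68 -6 len 196.1 wid total 69.7
M 195/68 -4 len 196.0 wid total 70.5
M 195/68 -2 len 195.6 wid total 71.4
M 195/68 0 len 195.0 wid total 72.3
M 195/68 2 len 194.2 wid total 76.2
M 195/68 4 len 193.6 wid total 80.9
M 195/68 6 len 193.0 wid total 85.6
```

Emit:
arm_command --pt "0.01 0.05 0" --pt "0.02 0.1 0" --pt "0.02 0.1 0" --pt "0.02 0.1 0" --pt "0.02 0.1 -0.05" --pt "0.02 0.1 -0.1" --pt "0.02 0.06 -0.1" --pt "0.01 0.04 -0.1" --pt "0 0 -0.08" --pt "0 0 -0.04" --pt "0 0 0" --pt "0 0 0" --pt "0 0 0" --roll '[0.002, 0.002, 0.002, 0.002, 0.002, 0, 0, 0, 0, 0, 0, 0, 0]' --fingers '[0.2, 0.2, 0.2, 0.2, 0.2, 0.2, 0.2, 0.2, 0.2, 0.2, 0.2, 0.2, 0.2]'

```text
t: 16.95
position: [0.5707, 0.093, 0.0619]
tool_rot: [[-0.996, 0.091, -0.004], [0.091, 0.996, 0.026], [0.007, 0.025, -1.0]]
ft_force: [-1.0, 0.2, -1.2]
opening: 0.424
```

```bash
python3 -c "
from h import *
goto(.5667,.1044,.0220,-4)
"
```

```text
t 16.95 pos [0.5707 0.093  0.0619] a-90 -5.22 tilt [-0.0044  0.0256] | units [-0.0266  0.0762 -0.2659] roll 0.006772971759574473 F [-1.0357  0.1717 -1.1682] op 0.4243514340363698
```

Emit:
arm_command --pt "-0.02 0.03 -0.05" --pt "0 0.03 -0.07" --pt "0 0.01 -0.06" --pt "0 0 -0.02" --pt "0 0 0" --pt "0 0 0" --pt "0 0 0" --roll '[0.006, 0.004, 0, 0, 0, 0, 0]' --fingers '[0.2, 0.2, 0.2, 0.2, 0.2, 0.2, 0.2]'

```text
t: 17.53
position: [0.5688, 0.1036, 0.0309]
tool_rot: [[-0.998, 0.057, -0.001], [0.057, 0.998, 0.025], [0.003, 0.025, -1.0]]
ft_force: [0.1, 0.3, 0.2]
opening: 0.427
```

```bash
python3 -c "
from h import *
goto(.5667,.1044,.0220,-4)
"
```

```text
t 17.5333 pos [0.5688 0.1036 0.0309] a-90 -3.29 tilt [-0.0014  0.0253] | units [-0.014   0.0054 -0.0595] roll -0.003926273592610683 F [0.1152 0.267  0.182 ] op 0.42672485734369137
```

Emit:
arm_command --pt "-0.015 0.005 -0.03" --pt "0 0 -0.015" --pt "0 0 0" --pt "0 0 0" --pt "0 0 0" --roll '[0, 0, 0, 0, 0]' --fingers '[0.2, 0.2, 0.2, 0.2, 0.2]'

```text
t: 17.95
position: [0.567, 0.1044, 0.0243]
tool_rot: [[-0.998, 0.058, 0.0], [0.058, 0.998, 0.025], [0.001, 0.025, -1.0]]
ft_force: [0.7, 0.3, -0.3]
opening: 0.423
```

```bash
python3 -c "
from h import *
goto(.5667,.1044,.0211,-4)
"
```

```text
t 17.95 pos [0.567  0.1044 0.0243] a-90 -3.30 tilt [0.0002 0.0253] | units [-0.0022  0.0003 -0.0212] roll -0.003899245784517073 F [ 0.6796  0.2909 -0.3414] op 0.42302427733264397
```

Emit:
arm_command --pt "0 0 -0.015" --pt "0 0 -0.006" --pt "0 0 0" --pt "0 0 0" --pt "0 0 0" --pt "0 0 0" --pt "0 0 0" --pt "0 0 0" --pt "0 0 0.05" --pt "0 0 0.1" --pt "0 0 0.15" --pt "0 0 0.15" --pt "0 0 0.15" --pt "0 0 0.1" --pt "0 0 0" --pt "0 0 0" --roll '[0, 0, 0, 0, 0, 0, 0, 0, 0, 0, 0, 0, 0, 0, 0, 0]' --fingers '[0.2, 0.2, 0.2, 0.95, 0.95, 0.95, 0.95, 0.95, 0.95, 0.95, 0.95, 0.95, 0.95, 0.95, 0.95, 0.95]'

```text
t: 19.28
position: [0.5666, 0.1043, 0.1337]
tool_rot: [[-0.998, 0.058, 0.002], [0.058, 0.998, 0.025], [-0.0, 0.025, -1.0]]
ft_force: [-0.3, 0.5, -0.1]
opening: 0.95
```

```bash
python3 -c "
from m import *
goto(.5667,.1044,.0211,-4)
shot('w11')
c=seg('w11')[1]
"
```

```text
t 19.2833 pos [0.5666 0.1043 0.1337] a-90 -3.31 tilt [0.0015 0.0254] | units [ 0.001   0.001  -0.7505] roll -0.003828184164533373 F [-0.2944  0.5065 -0.1038] op 0.94976805884124
w11 19.2833 [0.5666 0.1043 0.1337] ang y-axis 86.68907314961601 cam [0.482  0.1056 0.3049] [  0.9681  16.1153  92.987    1.5387  70.7931 -86.2258]
```

View pics/w11.png

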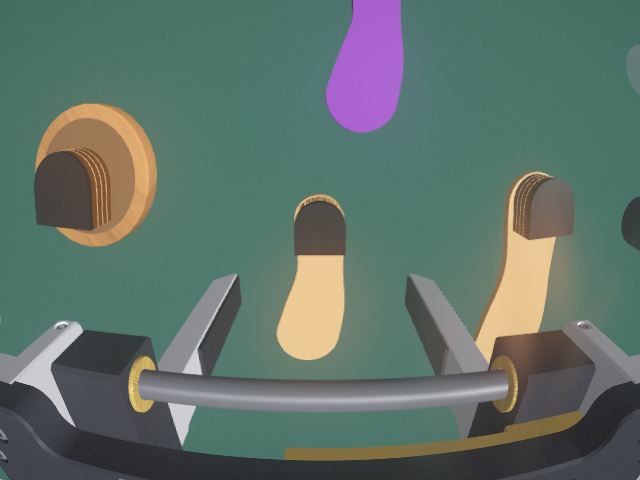

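```bash
python3 -c "
from m import *
heel('w11',(320,230),.032)
goto(.5628,.3076,.021,2.8)
"
```

```text
w11 heel z 0.032 L 42.0 W 39.0 ang -3.7 rear [0.5368 0.1069] area eq 1435.0
t 19.3333 pos [0.5669 0.1043 0.1337] a-90 -3.31 tilt [0.002  0.0254] | units [-0.027   1.3556 -0.7515] roll 0.03395137362150685 F [1.0957 0.8113 0.0104] op 0.9476971186747979
```

Emit:
arm_command --pt "0 0.05 0" --pt "0 0.1 0" --pt "0 0.15 0" --pt "0 0.15 0" --pt "0 0.15 0" --pt "0 0.15 0" --pt "0 0.15 0" --pt "0 0.15 0" --pt "0 0.1 0" --pt "0 0.05 0" --pt "0 0 0" --pt "0 0 0" --roll '[0.003, 0.003, 0.003, 0.003, 0.003, 0.003, 0.003, 0.003, 0.003, 0.003, 0, 0]' --fingers '[0.95, 0.95, 0.95, 0.95, 0.95, 0.95, 0.95, 0.95, 0.95, 0.95, 0.95, 0.95]'

```text
t: 20.33
position: [0.5532, 0.2937, 0.1139]
tool_rot: [[-0.999, -0.043, -0.032], [-0.044, 0.999, 0.018], [0.031, 0.02, -0.999]]
ft_force: [0.4, -0.2, 0.0]
opening: 0.953
```

```bash
python3 -c "
from m import *
goto(.5628,.3076,.021,2.8)
shot('w12')
"
```

```text
t 20.3333 pos [0.5532 0.2937 0.1139] a-90 2.46 tilt [-0.0322  0.0182] | units [ 0.0639  0.0923 -0.6196] roll 0.0018930576451159217 F [ 0.4387 -0.2447  0.0054] op 0.9533650228868383
w12 20.3333 [0.5532 0.2937 0.1139] ang y-axis 92.45924962387913 cam [0.4744 0.2878 0.2877] [ 19.1998  23.9929  84.9053   1.6693  72.5092 -73.7984]
```

View pics/w12.png

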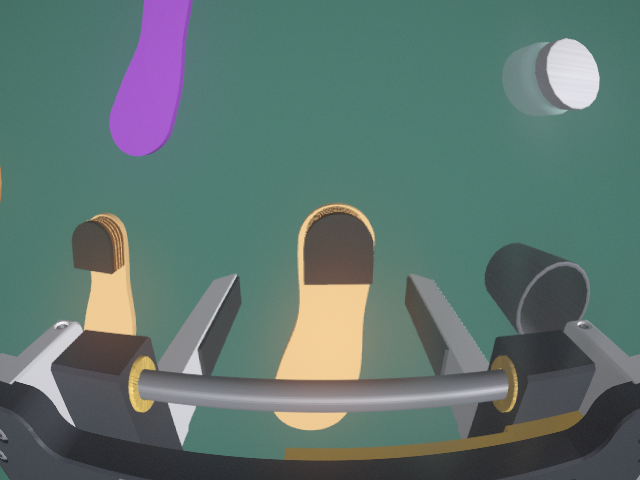

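```bash
python3 -c "
from m import *
heel('w12',(338,250),.038)
img,_=seg('w12');q=pick(blk(img),(338,250));m=cv2.moments(q.astype(np.float32));a=np.array([m['m10'],m['m01']])/m['m00']
img,_=seg('w1');q=pick(blk(img),(328,202));m=cv2.moments(q.astype(np.float32));b=np.array([m['m10'],m['m01']])/m['m00']
print(tri('wrist',seg('w12')[1],a,'wrist',seg('w1')[1],b))
rear('w12',(330,330),.008,.03,-4,whole)
"
```

```text
w12 heel z 0.038 L 52.6 W 48.8 ang 4.0 rear [0.5232 0.3051] area eq 2236.0
[0.5529 0.3073 0.0313]
w12 circle c [0.5518 0.3072] r 29.7 rear [0.5222 0.3092] rear(R) [0.5219 0.3093] side slopes deg [7.4684 5.8054] len 0.23063520866253606
```

Emit:
arm_command --pt "0.02 0.03 0" --pt "0.02 0.03 -0.05" --pt "0.01 0.02 -0.1" --pt "0 0 -0.1" --pt "0 0 -0.1" --pt "0 0 -0.1" --pt "0 0 -0.05" --pt "0 0 0" --pt "0 0 0" --pt "0 0 0" --roll '[0, 0, 0, 0, 0, 0, 0, 0, 0, 0]' --fingers '[0.95, 0.95, 0.95, 0.95, 0.95, 0.95, 0.95, 0.95, 0.95, 0.95]'

```text
t: 21.22
position: [0.5624, 0.3009, 0.0293]
tool_rot: [[-0.999, -0.033, -0.035], [-0.034, 0.999, 0.017], [0.034, 0.018, -0.999]]
ft_force: [1.0, -0.6, 1.0]
opening: 0.949
```

```bash
python3 -c "
from m import *
goto(.5628,.3076,.021,2.8)
"
```

```text
t 21.2167 pos [0.5624 0.3009 0.0293] a-90 1.92 tilt [-0.0347  0.0166] | units [ 0.0027  0.045  -0.0555] roll 0.004897985403516714 F [ 0.9857 -0.601   1.0175] op 0.9494771388772923
```

Emit:
arm_command --pt "0 0.03 -0.03" --pt "0 0.01 -0.01" --pt "0 0 0" --pt "0 0 0" --roll '[0.006, 0, 0, 0]' --fingers '[0.95, 0.95, 0.95, 0.95]'

```text
t: 21.55
position: [0.5646, 0.3083, 0.0255]
tool_rot: [[-0.998, -0.054, -0.03], [-0.055, 0.998, 0.018], [0.029, 0.019, -0.999]]
ft_force: [0.6, 0.2, -0.2]
opening: 0.952
```

```bash
python3 -c "
from m import *
goto(.5628,.3076,.021,3.2)
"
```

```text
t 21.55 pos [0.5646 0.3083 0.0255] a-90 3.11 tilt [-0.0301  0.0178] | units [-0.0123 -0.0045 -0.0303] roll 0.0005040373372163268 F [ 0.6009  0.1758 -0.1563] op 0.9518116253911344
```

Emit:
arm_command --pt "-0.01 0 -0.02" --pt "0 0 0" --pt "0 0 0" --pt "0 0 0" --pt "0 0 0" --pt "0 0 0" --pt "0 0 0" --pt "0 0 0" --pt "0 0 0" --pt "0 0 0" --pt "0 0 0" --pt "0 0 0" --roll '[0, 0, 0, 0, 0, 0, 0, 0, 0, 0, 0, 0]' --fingers '[0.95, 0.3, 0.3, 0.3, 0.3, 0.3, 0.3, 0.3, 0.3, 0.3, 0.3, 0.3]' --force 22

```text
t: 22.55
position: [0.564, 0.3088, 0.024]
tool_rot: [[-0.998, -0.055, -0.027], [-0.055, 0.998, 0.019], [0.026, 0.02, -0.999]]
ft_force: [-0.1, -0.0, -0.6]
opening: 0.533
```

```bash
python3 -c "
from m import *
goto(.5628,.3076,.021,3.2)
"
```

```text
t 22.55 pos [0.564  0.3088 0.024 ] a-90 3.13 tilt [-0.0273  0.0188] | units [-0.0079 -0.0081 -0.0199] roll 0.000388461133642595 F [-0.1459 -0.0146 -0.6137] op 0.5328921814963189
```

Emit:
arm_command --pt "0 0 0.05" --pt "0 0 0.1" --pt "0 0 0.15" --pt "0 0 0.15" --pt "0 0 0.15" --pt "0 -0.05 0.1" --pt "0 -0.1 0.05" --pt "0 -0.2 0" --pt "0 -0.22 0" --pt "0 -0.22 0" --pt "0 -0.22 0" --pt "0 -0.22 0" --pt "-0.02 -0.22 0" --pt "-0.02 -0.22 0" --pt "-0.02 -0.22 0" --pt "-0.02 -0.22 0" --pt "-0.02 -0.22 0" --pt "-0.02 -0.15 0" --pt "-0.01 -0.08 0" --pt "0 0 0" --roll '[0, 0, 0, 0, 0, 0, -0.002, -0.002, -0.002, -0.002, -0.002, -0.002, -0.002, -0.002, -0.002, -0.002, -0.002, -0.002, 0, 0]' --fingers '[0.3, 0.3, 0.3, 0.3, 0.3, 0.3, 0.3, 0.3, 0.3, 0.3, 0.3, 0.3, 0.3, 0.3, 0.3, 0.3, 0.3, 0.3, 0.3, 0.3]'

```text
t: 24.22
position: [0.53, -0.1015, 0.1406]
tool_rot: [[-0.999, 0.028, -0.034], [0.028, 0.999, 0.016], [0.034, 0.015, -0.999]]
ft_force: [-0.1, 0.0, -1.4]
opening: 0.531
```

```bash
python3 -c "
from m import *
goto(.5214,-.3271,.024,-4)
"
```

```text
t 24.2167 pos [ 0.53   -0.1015  0.1406] a-90 -1.61 tilt [-0.0338  0.0163] | units [-0.0572 -1.5038 -0.7776] roll -0.013291025019993363 F [-0.1378  0.0242 -1.401 ] op 0.5307932907174383
```

Emit:
arm_command --pt "0 -0.05 0" --pt "0 -0.1 0" --pt "0 -0.15 0" --pt "0 -0.15 0" --pt "0 -0.15 0" --pt "0 -0.15 0" --pt "0 -0.15 0" --pt "0 -0.12 0" --pt "0 -0.08 0" --pt "0 -0.04 0" --pt "0 0 0" --pt "0 0 0" --roll '[-0.002, -0.002, -0.002, -0.002, -0.002, -0.002, 0, 0, 0, 0, 0, 0]' --fingers '[0.3, 0.3, 0.3, 0.3, 0.3, 0.3, 0.3, 0.3, 0.3, 0.3, 0.3, 0.3]'

```text
t: 25.22
position: [0.5271, -0.2731, 0.138]
tool_rot: [[-0.997, 0.061, -0.039], [0.06, 0.998, 0.024], [0.04, 0.022, -0.999]]
ft_force: [0.5, -0.2, -1.5]
opening: 0.531
```

```bash
python3 -c "
from m import *
goto(.5214,-.3271,.024,-4)
shot('w13')
"
```

```text
t 25.2167 pos [ 0.5271 -0.2731  0.138 ] a-90 -3.51 tilt [-0.0385  0.0241] | units [-0.038  -0.3598 -0.7598] roll -0.002714728971616233 F [ 0.4968 -0.2362 -1.4933] op 0.5314123784223544
w13 25.2167 [ 0.5271 -0.2731  0.138 ] ang y-axis 86.48865121489092 cam [ 0.4495 -0.2713  0.3124] [ -35.6469   19.8005   87.6178   -0.1704   75.1813 -122.113 ]
```

View pics/w13.png

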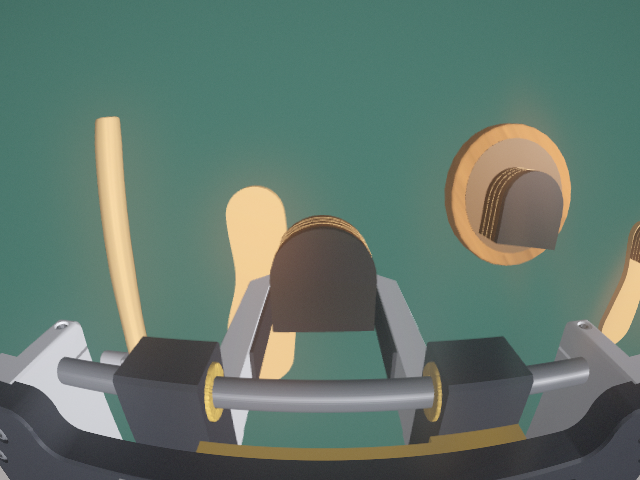

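```bash
python3 -c "
from m import *
rear('w13',(255,215),.008,.025,-4)
rear('w9',(340,340),.008,.025,-4,whole)
"
```

```text
w13 circle c [ 0.5068 -0.3254] r 25.4 rear [ 0.4815 -0.3236] rear(R) [ 0.4818 -0.3236] side slopes deg [-14.6407   6.9625] len 0.11833303068456957
w9 circle c [ 0.5049 -0.3255] r 24.5 rear [ 0.4805 -0.3238] rear(R) [ 0.48   -0.3238] side slopes deg [  4.3505 -11.6276] len 0.2103268051402747
```

Emit:
arm_command --pt "-0.01 -0.06 0" --pt "-0.01 -0.08 0" --pt "-0.01 -0.1 -0.05" --pt "0 -0.06 -0.1" --pt "0 -0.03 -0.1" --pt "0 0 -0.1" --pt "0 0 -0.1" --pt "0 0 -0.05" --pt "0 0 0" --pt "0 0 0" --roll '[0, 0, 0, 0, 0, 0, 0, 0, 0, 0]' --fingers '[0.3, 0.3, 0.3, 0.3, 0.3, 0.3, 0.3, 0.3, 0.3, 0.3]'

```text
t: 26.1
position: [0.5201, -0.3283, 0.0534]
tool_rot: [[-0.997, 0.06, -0.041], [0.059, 0.998, 0.025], [0.042, 0.023, -0.999]]
ft_force: [0.7, 0.2, -0.9]
opening: 0.526
```

```bash
python3 -c "
from m import *
goto(.5214,-.3271,.024,-4)
"
```

```text
t 26.1 pos [ 0.5201 -0.3283  0.0534] a-90 -3.46 tilt [-0.0405  0.0251] | units [ 0.0084  0.0082 -0.1963] roll -0.0030268338234668434 F [ 0.7079  0.1637 -0.9066] op 0.525520973356356
```

Emit:
arm_command --pt "0.01 0.005 -0.05" --pt "0 0 -0.06" --pt "0 0 -0.04" --pt "0 0 -0.01" --pt "0 0 0" --pt "0 0 0" --roll '[0, 0, 0, 0, 0, 0]' --fingers '[0.3, 0.3, 0.3, 0.3, 0.3, 0.3]'

```text
t: 26.6
position: [0.5231, -0.3286, 0.0286]
tool_rot: [[-0.997, 0.06, -0.038], [0.059, 0.998, 0.023], [0.039, 0.021, -0.999]]
ft_force: [-0.3, 0.2, -1.0]
opening: 0.531
```

```bash
python3 -c "
from m import *
goto(.5214,-.3267,.024,-4)
"
```

```text
t 26.6 pos [ 0.5231 -0.3286  0.0286] a-90 -3.42 tilt [-0.0378  0.0229] | units [-0.0113  0.0126 -0.0307] roll -0.0031956464396668276 F [-0.2538  0.1532 -1.0333] op 0.5312862388244421
```

Emit:
arm_command --pt "-0.01 0.01 -0.02" --pt "0 0 -0.01" --pt "0 0 0" --pt "0 0 0" --roll '[0, 0, 0, 0]' --fingers '[0.3, 0.3, 0.3, 0.3]'

```text
t: 26.93
position: [0.5224, -0.3273, 0.0251]
tool_rot: [[-0.998, 0.059, -0.036], [0.058, 0.998, 0.021], [0.037, 0.019, -0.999]]
ft_force: [-0.1, 1.0, -2.2]
opening: 0.533
```

```bash
python3 -c "
from m import *
goto(.5214,-.3267,.024,-4)
"
```

```text
t 26.9333 pos [ 0.5224 -0.3273  0.0251] a-90 -3.40 tilt [-0.0359  0.0213] | units [-0.0066  0.004  -0.0072] roll -0.003354125153479338 F [-0.1361  1.0029 -2.1592] op 0.5326193269919243
```

Emit:
arm_command --pt "0 0 -0.008" --pt "0 0 0" --pt "0 0 0" --pt "0 0 0" --pt "0 0 0" --pt "0 0 0" --pt "0 0 0" --pt "0 0 0.05" --pt "0 0 0.1" --pt "0 0 0.15" --pt "0 0 0.15" --pt "0 0 0.15" --pt "0 0 0.1" --pt "0 0 0" --pt "0 0 0" --roll '[0, 0, 0, 0, 0, 0, 0, 0, 0, 0, 0, 0, 0, 0, 0]' --fingers '[0.3, 0.3, 0.95, 0.95, 0.95, 0.95, 0.95, 0.95, 0.95, 0.95, 0.95, 0.95, 0.95, 0.95, 0.95]'

```text
t: 28.18
position: [0.5222, -0.3273, 0.1373]
tool_rot: [[-0.998, 0.059, -0.034], [0.059, 0.998, 0.02], [0.035, 0.018, -0.999]]
ft_force: [-0.3, -0.2, -0.2]
opening: 0.954
```

```bash
python3 -c "
from m import *
goto(.5214,-.3267,.024,-4)
shot('w14')
"
```

```text
t 28.1833 pos [ 0.5222 -0.3273  0.1373] a-90 -3.40 tilt [-0.0343  0.0199] | units [-0.0056  0.0041 -0.7551] roll -0.0033461930933539304 F [-0.2657 -0.196  -0.2323] op 0.9537771114035158
w14 28.1833 [ 0.5222 -0.3273  0.1373] ang y-axis 86.60231475680371 cam [ 0.4439 -0.3249  0.3114] [ -39.9065   22.194    84.4363   -0.3983   75.6119 -126.4205]
```

View pics/w14.png

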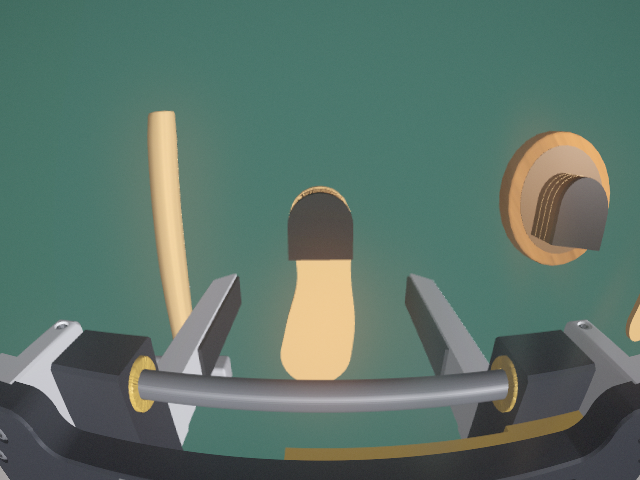

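```bash
python3 -c "
from m import *
heel('w14',(320,230),.038)
heel('w8',(321,232),.056)
heel('w10',(178,215),.056)
heel('w13',(530,210),.056)
goto(.5214,-.3267,.024,-4)
"
```

```text
w14 heel z 0.038 L 51.8 W 49.1 ang -2.5 rear [ 0.4819 -0.3248] area eq 2219.0
w8 heel z 0.056 L 61.4 W 59.2 ang -9.8 rear [ 0.4746 -0.0945] area eq 3215.0
w10 heel z 0.056 L 62.1 W 60.7 ang -10.1 rear [ 0.4745 -0.0937] area eq 3290.0Traceback (most recent call last):
  File "<string>", line 6, in <module>
    heel('w13',(530,210),.056)
    ~~~~^^^^^^^^^^^^^^^^^^^^^^
  File "m.py", line 22, in heel
    img,cal=seg(tag);c=pick(blk(img),xy);p=plane('wrist',cal,c,z)
                       ~~~~^^^^^^^^^^^^^
  File "m.py", line 17, in pick
    n,l=cv2.connectedComponents(m);i=l[int(xy[1]),int(xy[0])];assert i>0
                                                                     ^^^
AssertionError
```

The medium heel's rear is within 2 mm of its sole's rear. Now the large heel, parked with its rear at (0.4745, −0.094) and angle −9.9°.

Emit:
arm_command --pt "0 0.05 0" --pt "0 0.1 0" --pt "0 0.15 0" --pt "0 0.15 0" --pt "0 0.15 0" --pt "0 0.15 0" --pt "0 0.15 0" --pt "0 0.15 0" --pt "0 0.15 0" --pt "0 0.12 0" --pt "0 0.08 0" --pt "0 0.03 0" --pt "0 0 0" --pt "0 0 0" --roll '[-0.003, -0.003, -0.003, -0.003, -0.003, -0.003, -0.003, -0.003, -0.003, -0.003, -0.003, -0.002, 0, 0]' --fingers '[0.95, 0.95, 0.95, 0.95, 0.95, 0.95, 0.95, 0.95, 0.95, 0.95, 0.95, 0.95, 0.95, 0.95]'

```text
t: 29.4
position: [0.506, -0.0917, 0.116]
tool_rot: [[-0.981, 0.181, -0.065], [0.179, 0.983, 0.044], [0.072, 0.032, -0.997]]
ft_force: [0.3, -0.0, 0.6]
opening: 0.95
```

```bash
python3 -c "
from m import *
goto(.5198,-.102,.036,-9.9)
"
```

```text
t 29.4 pos [ 0.506  -0.0917  0.116 ] a-90 -10.45 tilt [-0.0653  0.0443] | units [ 0.0921 -0.0684 -0.5335] roll 0.0030489528439435927 F [ 0.2535 -0.0086  0.5574] op 0.9496651335562318
```

Emit:
arm_command --pt "0.03 -0.02 0" --pt "0.03 -0.02 0" --pt "0.02 -0.02 0" --pt "0 0 0" --pt "0 0 0" --pt "0 0 0" --pt "0 0 0" --pt "0 0 0" --pt "0 0 0" --pt "0 0 0" --pt "0 0 0" --pt "0 0 0" --roll '[0, 0, 0, 0, 0, 0, 0, 0, 0, 0, 0, 0]' --fingers '[0.95, 0.95, 0.95, 0.95, 0.95, 0.95, 0.95, 0.95, 0.95, 0.95, 0.95, 0.95]'

```text
t: 30.4
position: [0.5194, -0.106, 0.1153]
tool_rot: [[-0.98, 0.187, -0.065], [0.184, 0.982, 0.044], [0.072, 0.031, -0.997]]
ft_force: [-0.7, 0.6, 0.5]
opening: 0.952
```

```bash
python3 -c "
from m import *
goto(.5198,-.102,.036,-9.9)
"
```

```text
t 30.4 pos [ 0.5194 -0.106   0.1153] a-90 -10.76 tilt [-0.0655  0.0437] | units [ 0.0027  0.0266 -0.5289] roll 0.0048010544637009725 F [-0.7496  0.5943  0.4582] op 0.9522204624316513
```

Emit:
arm_command --pt "0 0 0" --pt "0 0 0" --pt "0 0 0" --pt "0 0 0" --pt "0 0 0" --pt "0 0 0" --pt "0 0 0" --pt "0 0 0" --pt "0 0 0" --pt "0 0 0" --pt "0 0 0" --pt "0 0 0" --roll '[0, 0, 0, 0, 0, 0, 0, 0, 0, 0, 0, 0]' --fingers '[0.95, 0.95, 0.95, 0.95, 0.95, 0.95, 0.95, 0.95, 0.95, 0.95, 0.95, 0.95]'

```text
t: 31.4
position: [0.5193, -0.1057, 0.1154]
tool_rot: [[-0.98, 0.186, -0.065], [0.184, 0.982, 0.044], [0.072, 0.031, -0.997]]
ft_force: [0.5, -0.5, 1.2]
opening: 0.949
```

```bash
python3 -c "
from m import *
goto(.5198,-.102,.036,-9.9)
"
```

```text
t 31.4 pos [ 0.5193 -0.1057  0.1154] a-90 -10.73 tilt [-0.0655  0.0437] | units [ 0.0031  0.0246 -0.5292] roll 0.004622311970128518 F [ 0.5316 -0.4754  1.1976] op 0.9490755613291334
```

Emit:
arm_command --pt "0 0 0" --pt "0 0 0" --pt "0 0 0" --pt "0 0 0" --roll '[0.005, 0.005, 0, 0]' --fingers '[0.95, 0.95, 0.95, 0.95]'

```text
t: 31.73
position: [0.5193, -0.1057, 0.1154]
tool_rot: [[-0.986, 0.152, -0.067], [0.149, 0.988, 0.041], [0.072, 0.031, -0.997]]
ft_force: [-0.5, -1.0, 0.2]
opening: 0.949
```

```bash
python3 -c "
from m import *
goto(.5198,-.102,.036,-9.9)
print(status.read_state()['joint_pos'])
"
```

```text
t 31.7333 pos [ 0.5193 -0.1057  0.1154] a-90 -8.74 tilt [-0.0669  0.0414] | units [ 0.003   0.0246 -0.5292] roll -0.006461409009386661 F [-0.4647 -0.9981  0.1666] op 0.948782612030286
[ -21.3815   15.2228   96.6645    0.8496   72.5546 -102.9948]
```

Emit:
arm_command --pt "0 0.1 0" --pt "0 0.1 0" --pt "0 0.1 0" --pt "0 0.1 0" --pt "0 0.05 0" --pt "0 0 0" --pt "0 0 0" --roll '[0, 0, 0, 0, 0, 0, 0]' --fingers '[0.95, 0.95, 0.95, 0.95, 0.95, 0.95, 0.95]'

```text
t: 32.32
position: [0.5196, -0.0368, 0.1156]
tool_rot: [[-0.986, 0.153, -0.066], [0.151, 0.988, 0.04], [0.071, 0.03, -0.997]]
ft_force: [0.5, 0.2, 0.7]
opening: 0.948
```

```bash
python3 -c "
from m import *
goto(.5198,-.102,.036,-9.9)
print(status.read_state()['joint_pos'])
"
```

```text
t 32.3167 pos [ 0.5196 -0.0368  0.1156] a-90 -8.81 tilt [-0.0661  0.0403] | units [ 0.0016 -0.4344 -0.5304] roll -0.00606507035916953 F [0.4811 0.2104 0.6914] op 0.9482921191032008
[-14.4213  13.9943  98.194    1.3564  72.0653 -96.1397]
```

Emit:
arm_command --pt "0 -0.1 0" --pt "0 -0.1 0" --pt "0 -0.1 0" --pt "0 -0.1 0" --pt "0 -0.05 0" --pt "0 0 0" --pt "0 0 0" --roll '[0, 0, 0, 0, 0, 0, 0]' --fingers '[0.95, 0.95, 0.95, 0.95, 0.95, 0.95, 0.95]'

```text
t: 32.9
position: [0.5196, -0.1109, 0.1158]
tool_rot: [[-0.986, 0.155, -0.065], [0.152, 0.988, 0.038], [0.07, 0.028, -0.997]]
ft_force: [-0.2, 0.3, 0.6]
opening: 0.951
```

```bash
python3 -c "
from m import *
goto(.5198,-.102,.036,-9.9)
print(status.read_state()['joint_pos'])
"
```

```text
t 32.9 pos [ 0.5196 -0.1109  0.1158] a-90 -8.89 tilt [-0.0654  0.0385] | units [ 0.0011  0.0594 -0.5319] roll -0.005601943977294689 F [-0.1842  0.3291  0.6415] op 0.9506850919843338
[ -21.8016   15.2671   96.5432    0.6872   72.491  -103.1979]
```

Tilt builds up only in rows that turn and translate together, so from here I'll keep the two apart. Jaw-axis tilt is only 1.6°, so I'll go on with the grasp.

Emit:
arm_command --pt "0 0 0" --pt "0 0 0" --pt "0 0.03 -0.05" --pt "0 0.02 -0.1" --pt "0 0.01 -0.1" --pt "0 0 -0.1" --pt "0 0 -0.08" --pt "0 0 -0.03" --pt "0 0 0" --pt "0 0 0" --roll '[-0.006, 0, 0, 0, 0, 0, 0, 0, 0, 0]' --fingers '[0.98, 0.98, 0.98, 0.98, 0.98, 0.98, 0.98, 0.98, 0.98, 0.98]'

```text
t: 33.73
position: [0.5189, -0.0942, 0.0422]
tool_rot: [[-0.983, 0.17, -0.065], [0.167, 0.985, 0.042], [0.071, 0.03, -0.997]]
ft_force: [-0.2, 0.2, 0.5]
opening: 0.978
```

```bash
python3 -c "
from m import *
goto(.5198,-.102,.036,-9.9)
"
```

```text
t 33.7333 pos [ 0.5189 -0.0942  0.0422] a-90 -9.77 tilt [-0.0647  0.0418] | units [ 0.0057 -0.052  -0.0411] roll -0.000740046546801428 F [-0.2477  0.21    0.4673] op 0.9781247832357016
```

Emit:
arm_command --pt "0 -0.03 -0.02" --pt "0 -0.012 -0.015" --pt "0 0 0" --pt "0 0 0" --pt "0 0 0" --pt "0 0 0" --pt "0 0 0" --pt "0 0 0" --pt "0 0 0" --pt "0 0 0" --pt "0 0 0" --pt "0 0 0" --roll '[0, 0, 0, 0, 0, 0, 0, 0, 0, 0, 0, 0]' --fingers '[0.98, 0.98, 0.98, 0.98, 0.4, 0.4, 0.4, 0.4, 0.4, 0.4, 0.4, 0.4]' --force 25

```text
t: 34.73
position: [0.522, -0.1022, 0.04]
tool_rot: [[-0.984, 0.169, -0.058], [0.167, 0.985, 0.039], [0.064, 0.029, -0.998]]
ft_force: [0.2, -0.6, -0.3]
opening: 0.64
```

```bash
python3 -c "
from m import *
goto(.5198,-.102,.036,-9.9)
"
```

```text
t 34.7333 pos [ 0.522  -0.1022  0.04  ] a-90 -9.75 tilt [-0.0578  0.039 ] | units [-0.0145  0.0016 -0.027 ] roll -0.0008149792118263438 F [ 0.2263 -0.5709 -0.3063] op 0.6401614086442382
```

Emit:
arm_command --pt "0 0 0.05" --pt "0 0 0.1" --pt "0 0 0.15" --pt "0 0 0.15" --pt "0 0 0.1" --pt "0 0 0.05" --pt "0 0 0" --pt "0 0 0" --pt "0 0 0" --pt "0 0 0" --pt "0 0 0" --pt "0 0 0" --pt "0 0 0" --roll '[0, 0, 0, 0, 0, 0, 0, 0, 0.01, 0.01, 0.01, 0, 0]' --fingers '[0.4, 0.4, 0.4, 0.4, 0.4, 0.4, 0.4, 0.4, 0.4, 0.4, 0.4, 0.4, 0.4]'

```text
t: 35.82
position: [0.5146, -0.099, 0.1277]
tool_rot: [[-0.994, 0.073, -0.077], [0.07, 0.997, 0.039], [0.08, 0.033, -0.996]]
ft_force: [-0.5, -0.5, -0.5]
opening: 0.639
```

Emit:
arm_command --pt "0.01 0.05 0" --pt "0.02 0.1 0" --pt "0.02 0.15 0" --pt "0.02 0.18 0" --pt "0.02 0.18 0" --pt "0.02 0.18 0" --pt "0.02 0.18 0" --pt "0.02 0.18 0" --pt "0.02 0.18 0" --pt "0.02 0.18 0" --pt "0.02 0.18 0" --pt "0.02 0.18 0" --pt "0.02 0.18 0" --pt "0.02 0.15 0" --pt "0.02 0.1 0" --pt "0.01 0.05 0" --pt "0 0 0" --pt "0 0 0" --roll '[0, 0, 0, 0, 0, 0, 0, 0, 0, 0, 0, 0, 0, 0, 0, 0, 0, 0]' --fingers '[0.4, 0.4, 0.4, 0.4, 0.4, 0.4, 0.4, 0.4, 0.4, 0.4, 0.4, 0.4, 0.4, 0.4, 0.4, 0.4, 0.4, 0.4]'

```text
t: 37.32
position: [0.5508, 0.2863, 0.1176]
tool_rot: [[-0.992, 0.086, -0.094], [0.082, 0.996, 0.042], [0.097, 0.034, -0.995]]
ft_force: [-0.5, 0.0, -1.7]
opening: 0.637
```

```bash
python3 -c "
from m import *
goto(.5704,.306,.028,-4)
shot('w15')
"
```

```text
t 37.3167 pos [0.5508 0.2863 0.1176] a-90 -4.93 tilt [-0.0936  0.0422] | units [ 0.1307  0.1315 -0.5973] roll 0.00514123854163131 F [-0.4554  0.0129 -1.6552] op 0.6374342348272556
w15 37.3167 [0.5508 0.2863 0.1176] ang y-axis 85.07457706250636 cam [0.4831 0.2868 0.2961] [ 17.3526  24.9106  83.3235   4.0265  76.2083 -68.9291]
```

View pics/w15.png

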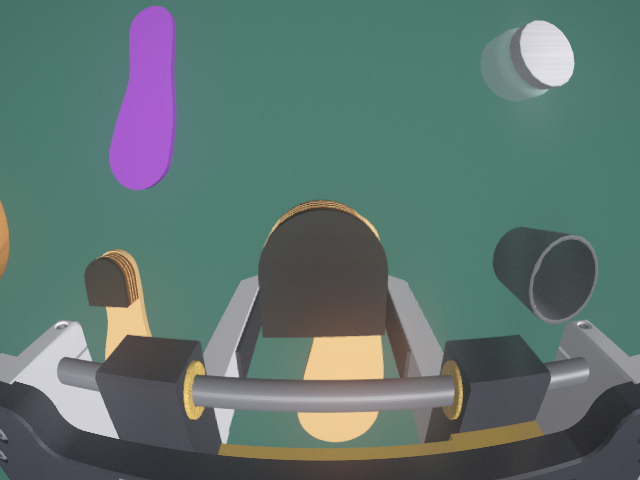

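Emit:
arm_command --pt "0 0 0" --pt "0 0 0" --pt "0.03 0.03 0" --pt "0.03 0.03 -0.05" --pt "0.03 0.03 -0.08" --pt "0.02 0.02 -0.1" --pt "0.01 0.01 -0.08" --pt "0 0 -0.06" --pt "0 0 -0.03" --pt "0 0 0" --pt "0 0 0" --roll '[0.005, 0, 0, 0, 0, 0, 0, 0, 0, 0, 0]' --fingers '[0.4, 0.4, 0.4, 0.4, 0.4, 0.4, 0.4, 0.4, 0.4, 0.4, 0.4]'

```text
t: 38.28
position: [0.5692, 0.3001, 0.0476]
tool_rot: [[-0.992, 0.076, -0.1], [0.073, 0.997, 0.038], [0.103, 0.031, -0.994]]
ft_force: [0.1, -0.3, -1.1]
opening: 0.639
```

```bash
python3 -c "
from m import *
goto(.5704,.306,.028,-4)
"
```

```text
t 38.2833 pos [0.5692 0.3001 0.0476] a-90 -4.37 tilt [-0.1     0.0382] | units [ 0.0079  0.0393 -0.1306] roll 0.00203546504496275 F [ 0.0917 -0.3096 -1.108 ] op 0.6391147653804556
```

Emit:
arm_command --pt "0 0.02 -0.03" --pt "0.005 0.015 -0.03" --pt "0 0.005 -0.025" --pt "0 0 -0.01" --pt "0 0 0" --pt "0 0 0" --roll '[0, 0, 0, 0, 0, 0]' --fingers '[0.4, 0.4, 0.4, 0.4, 0.4, 0.4]'

```text
t: 38.78
position: [0.5708, 0.3073, 0.0335]
tool_rot: [[-0.992, 0.076, -0.097], [0.072, 0.997, 0.039], [0.1, 0.032, -0.994]]
ft_force: [0.6, 0.3, -1.8]
opening: 0.639
```

```bash
python3 -c "
from m import *
goto(.5704,.306,.028,-4)
"
```

```text
t 38.7833 pos [0.5708 0.3073 0.0335] a-90 -4.34 tilt [-0.0975  0.0391] | units [-0.0024 -0.0085 -0.0369] roll 0.001910875182204879 F [ 0.6267  0.2865 -1.7812] op 0.6387759307167524
```

Emit:
arm_command --pt "0 -0.005 -0.02" --pt "0 0 -0.008" --pt "0 0 0" --pt "0 0 0" --roll '[0, 0, 0, 0]' --fingers '[0.4, 0.4, 0.4, 0.4]'

```text
t: 39.12
position: [0.5715, 0.3065, 0.03]
tool_rot: [[-0.993, 0.076, -0.096], [0.072, 0.997, 0.04], [0.098, 0.032, -0.995]]
ft_force: [-1.2, 0.0, -1.9]
opening: 0.642
```

```bash
python3 -c "
from m import *
goto(.5704,.306,.028,-4)
"
```

```text
t 39.1167 pos [0.5715 0.3065 0.03  ] a-90 -4.34 tilt [-0.0957  0.0396] | units [-0.0072 -0.0035 -0.0131] roll 0.0019106470267179216 F [-1.2141  0.0071 -1.8542] op 0.6423976788027361
```

Nearly in contact. I'll lower a little more, release, and go straight up.

Emit:
arm_command --pt "0 0 -0.01" --pt "0 0 0" --pt "0 0 0" --pt "0 0 0" --pt "0 0 0" --pt "0 0 0" --pt "0 0 0" --pt "0 0 0.04" --pt "0 0 0.08" --pt "0 0 0.1" --pt "0 0 0.15" --pt "0 0 0.15" --pt "0 0 0.15" --pt "0 0 0.1" --pt "0 0 0" --pt "0 0 0" --roll '[0, 0, 0, 0, 0, 0, 0, 0, 0, 0, 0, 0, 0, 0, 0, 0]' --fingers '[0.4, 0.4, 0.97, 0.97, 0.97, 0.97, 0.97, 0.97, 0.97, 0.97, 0.97, 0.97, 0.97, 0.97, 0.97, 0.97]'

```text
t: 40.45
position: [0.5724, 0.3069, 0.1579]
tool_rot: [[-0.993, 0.076, -0.09], [0.072, 0.997, 0.042], [0.092, 0.035, -0.995]]
ft_force: [0.2, -0.5, -1.1]
opening: 0.971
```

```bash
python3 -c "
from m import *
goto(.5704,.306,.028,-4)
shot('w16')
cv2.imwrite('pics/scene16.png',capture('scene')[:,:,::-1]);im=capture('side')[:,:,::-1]
cv2.imwrite('pics/side16.png',im)
"
```

```text
t 40.45 pos [0.5724 0.3069 0.1579] a-90 -4.34 tilt [-0.0896  0.042 ] | units [-0.0134 -0.0061 -0.8662] roll 0.0019046473064936403 F [ 0.2119 -0.5327 -1.079 ] op 0.9712989897224932
w16 40.45 [0.5724 0.3069 0.1579] ang y-axis 85.65716348483114 cam [0.5039 0.3066 0.3361] [ 18.5369  25.7658  77.0203   3.963   81.3475 -67.9519]
```

View pics/w16.png

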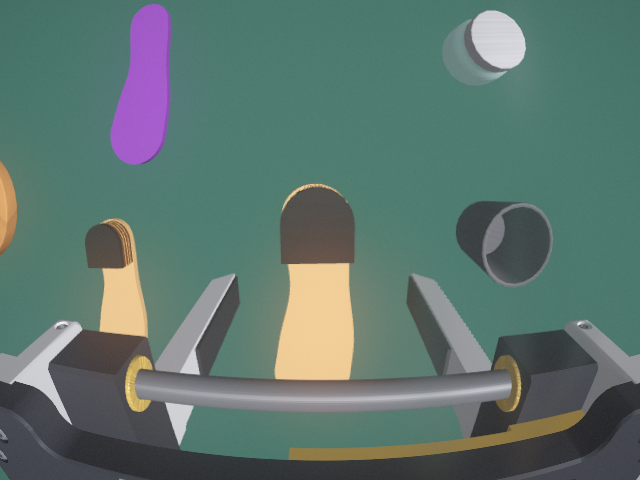

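View pics/side16.png

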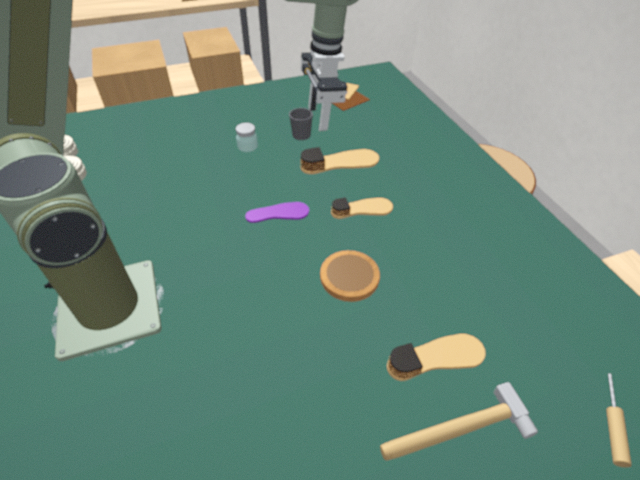

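```bash
python3 -c "
from m import *
heel('w16',(317,225),.044)
# triangulate large top centroid: w16 + scene/side
img,_=seg('w16')
for n in('side','scene'):
    im=cv2.imread(f'pics/{n}16.png')[:,:,::-1].copy();H,S,V=cv2.split(cv2.cvtColor(im,cv2.COLOR_RGB2HSV))
    bs,l=blobs(((V<75)&(im[...,1].astype(int)-im[...,0]<8)).astype(np.uint8)*255,60)
    cal=get_calibration(n)
    for z in(.044,.038,.032):
        for i,st,c in bs:
            p=plane(n,cal,[c],z)[0]
            for nm,e in(('L',(.553,.306)),('M',(.507,-.326)),('S',(.5575,.105))):
                if np.hypot(*(p-e))<.03 and z==dict(L=.044,M=.038,S=.032)[nm]: print(n,nm,'top centre',p,st[4],c)
"; 
```

```text
w16 heel z 0.044 L 61.5 W 58.9 ang -3.8 rear [0.5238 0.3103] area eq 3163.0
side L top centre [0.5488 0.2779] 63 [313.2381 160.2222]
side M top centre [ 0.5081 -0.3307] 540 [404.8815 359.0815]
scene L top centre [0.5645 0.3078] 434 [401.4585 297.4516]
scene M top centre [ 0.5172 -0.3259] 220 [208.2    213.6591]
scene S top centre [0.5652 0.1048] 167 [332.4551 274.8204]
```

```bash
python3 -c "
from rig import workorder
print(workorder.close_job())"
```

```text
the job is handed in; nothing more can be done
None
```

The three heels are on their own soles and the job is handed in; my last checks put all of them inside the limits. I parked the large heel on the block, then moved small to small, medium to medium and large to large, finishing at about 40.5 s.

| Heel | Rear point vs sole's rear point | Heel angle |
|---|---|---|
| Small | about 1 mm off | −3.7° |
| Medium | about 1–2 mm off | −2.5° |
| Large | about 2 mm off | −3.8° |

I took the sole axes as about −4°. That is the middle of what I measured: the edges beside the rear arc pointed to about −1°, the longest line through the sole to about −7°. So the angle error should stay within a few degrees of the 0.2 rad limit (11.5°).

In the last pictures the heels look flat. The jar, cup and hammer look unmoved, though I did not measure them. The gripper was open and clear at the end.

**Checks that disagreed or failed:**
- **Heights:** two-view heights of the black tops came out mostly 3–7 mm low, with one poor pair 18 mm low. I used the heights in the text. The small sole's rear matched in two views at 8 mm.
- **Scene camera:** at the end it read about 7–9 mm farther forward than the wrist camera, probably because the dark front faces of the heels fell into its mask.
- **Side camera:** it agreed on the medium heel. Its view of the large heel was too broken up to use.
- **Tool tilt:** the tool drifted to about 0.1 rad by the last placing, so the large heel was let go from a pitch of about 0.04 rad, its rear some 2–3 mm up, and settled.

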